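# Fetch the boxed-in reel from the desk caddy

### The arm

A 6-joint arm with a two-finger parallel gripper is mounted at the origin on the work surface. World frame = base frame: x ahead of the robot, y to its left, z up, the work surface at z = 0. Lengths are in m, angles in rad, forces in N, time in s.
With the tool pointing down it reaches from about 0.35 to 0.925 m from the base axis. Payload 6.4 kg.
Tool frame: the origin (TCP) lies at the very end of the fingers, on their centre line; the grasp point (between the pads) lies 19 mm behind it; z points along the fingers, y is the direction in which the jaws open and shut (so a half turn about z gives the same grasp; the last joint's range is limited). The gripper opens to 85 mm and grips with 20 to 120 N. Pads are 22 mm wide; open, the fingers measure 114 mm over their backs; the gripper's body (76 mm by 85 mm) begins 54 mm behind the grasp point. The pads swing forward as they close: fully open they stand 13 mm farther back than shut.
Start: joints at [0.942, 0.245, 1.558, -0, 1.339, -0.174], TCP at [0.286, 0.584, 0.204] pointing down, gripper open.
Joint ranges: [-3.13, 3.13], [-1.02, 2.26], [0.13, 2.54], [-0.95, 4.09], [0.21, 2.88], [-2.74, 2.74]. Speed limits (rad/s): [2.57, 2.57, 3.14, 3.14, 3.14, 3.14].

### API

Orientations are given as a unit quaternion [x, y, z, w].
In Python, from plant import manip, optics, models gives the robot as it stands. The module is installed in compiled form; this text tells all that it offers.
- The arm moves only by the shell command python3 -m pendant 'ROWS' [FORCE]. ROWS is JSON, a list of rows, each an object of numbers: "x", "y", "z": the shift along the tool's x, y, z scaled (see below); "rx", "ry", "rz": the turn, a rotation vector about the tool's x, y, z scaled (see below); "fingers": the finger opening in mm, from 0 to 85.4. A call has 1 to 12 rows; each row is the pose to reach, as a shift and turn from the pose measured when the call began, along the tool's axes at that moment, turning the shorter way round; what a row does not reach only later rows make up. The controller multiplies each number of a shift by 800 mm and each number of a turn by 180 degrees. A row lasts 1/8 s, in which the tool goes at most 62.5 mm and 10.7 degrees, less where a joint would pass 70% of its speed; a pose out of reach is approached as far as the arm can. A call with a number of a shift or a turn outside -1 to 1 is refused whole. A call with a gripper value outside its range is refused whole. The fingers move at their own pace and stop on an object; FORCE is the grip in N (left out, the last holds). Time passes only in rows, so rows that repeat a pose let the fingers close. It gives the time, the measured TCP pose, the force and the opening at its end, in the units of the state.
- manip.state(): the state, without advancing time (a new reading comes with each control period).
- optics.capture(name): name is "scene" or "top" or "wrist"; returns a dict with "image" (400x640x3 uint8, red, green, blue), "mtx" (3x3 intrinsics, pixels), "rvec" (rotation vector, rad) and "tvec" (3), from world to camera coordinates, as OpenCV has them. Camera axes: x right, y down, z forward; pixel columns grow to the right and rows downward; lengths in m; the calibration is good to about 2 mm. A picture is of the moment at which its call begins. There is no depth.
- manip.hand_in(): hands the job in, once; it reports no verdict.
Trained networks look in a picture, given as the dict that the camera call returned (one of the last four; its "shot" number tells which), for a name from the list of things; names that differ only in an ending like _2 or _b are one class to them, and where a whole thing is asked for, a point or a joint stands for the part that bears it (a point fixed in the world has none). Each returns a list of dicts, best first, with "conf" (0 to 1); they miss things now and then, are a little off and sometimes report something else, mostly with a low value. They report only what shows in the picture. A call takes as long as a camera call. They do not tell look-alikes from the thing itself.
- models.look_for(target, picture): "uv" ([column, row] in pixels, amid what is visible of it).
- models.pinpoint(target, picture): "uv" ([column, row] in pixels: a listed point, or the origin of a listed thing).
The state is a dict: "clock": time; "joints": joint angles; "joint_velocities": joint speeds; "joint_efforts": joint torques, N m; "position": TCP position; "orientation": TCP orientation; "ft_force": force on the tool from outside, world axes, zero at the start; "moment": the same for the moment, N m; "gripper_width": finger opening in m.
Only numpy, scipy, OpenCV 4.12 (cv2) and the standard library are available. Lean on these libraries where they do the work, as an engineer would, in place of code of your own. Each camera call takes 0.05 s, during which the arm holds its last target. There are 200 camera calls.

### The job

The wooden reel at the back of the desk caddy is boxed in by the steel canister, the pencil cup and the glass jar: first take these three out and stand all of them upright on the cork mat, leaving the reel where it is, and then fetch the reel and stand it upright in the middle of the white dish. When the reel is in the dish, put the canister, the cup and the jar back upright in the caddy, each on the very spot where it stood at the start. Do not knock any of them over, and leave the bobbin winder, the hoop stand and the tape measure where they are.

Things in the scene. Friction and masses are not known exactly. Their poses are not given: they have to be found in the camera images.
- canister_mid (a point): Stainless steel round canister with a lid and a small flat black knob, 54 mm across (lid 56), 104 mm high over the knob, lid top at 94, about 0.25 kg. The point is on its axis, half-way up (52 mm above its underside); z is up. Starts in the caddy. Its turn about the vertical does not matter.
- cup_mid (a point): Clear acrylic pencil cup, square, 50 x 50 mm outside, walls 3 mm, 100 mm high, about 0.15 kg, with four short pencils fixed in it that end at most 8 mm above the rim. The point is at its centre, 50 mm above its underside; x and y are square to its walls, z up. Starts in the caddy. Its turn does not matter.
- jar_mid (a point): Round brown glass jar with a black cap, 52 mm across, 100 mm high, about 0.28 kg. The point is on its axis, 50 mm above its underside; z is up. Starts in the caddy.
- reel_mid (a point): Empty wooden reel standing on end, 40 mm high, flanges 40 mm across at top and bottom, waist 32 mm across, about 0.05 kg. The point is at its centre, 20 mm above its underside; z along its axis. Starts at the back of the caddy, between the three taller things.
- caddy: Low pale wood caddy, fixed. Origin on the table under the reel's starting place; x to its back, y to its left. Floor 8 mm above the table; back wall 30 mm high (inner face x = 57 mm), side walls 20 mm (inner faces y = +/-107), open front (x = -108). Dark round inlays: the reel's at (0, 0), the others' at (-62, 0), (11, 61), (11, -61) mm; which thing stands where varies, up to 3 mm off each way.
- mat: Square cork mat, 190 x 190 mm, 3 mm thick, fixed to the table: the side area, left or right of the caddy. Origin at the centre of its underside; x and y along its edges.
- dish: Round white ceramic dish, fixed, on the other side of the caddy: rim 150 mm across and 22 mm high, sloping wall 5 mm thick, flat inner floor about 110 mm across, 6 mm above the table. Origin at the centre of its underside.
- winder: Blue plastic bobbin winder with a crank lever, 130 x 75 x 80 mm, loose; leave alone. Origin at the centre of its underside.
- hoop_stand: Bamboo hoop stand with a brass latch hinge, base 110 x 150 mm, 240 mm high, loose; leave alone. Origin at the centre of its underside.
- tape: Round grey tape measure, 60 mm across, 20 mm high, loose, beyond the caddy; leave alone. Origin at the centre of its underside.
Things that resemble listed ones, but are neither listed nor needed, are in the scene too. What is meant by the part that bears jar_mid is not green, and is the smaller of those in its own colour. What is shaped like the part that bears cup_mid but blue or purple is not meant.

How it is judged:
On the way, in this order (a step that is already met when the one before it is completed fails the run):
1. canister, cup and jar all stand upright on the cork mat, let go, while the reel is still in its place (x of canister_mid in the frame of mat between -0.09 and 0.09 m and y of canister_mid in the frame of mat between -0.09 and 0.09 m and z of canister_mid in the frame of mat below 0.061 m and angle between each of canister_mid, cup_mid, jar_mid's own z axis and vertical below 0.15 rad and x of cup_mid in the frame of mat between -0.09 and 0.09 m and y of cup_mid in the frame of mat between -0.09 and 0.09 m and z of each of cup_mid, jar_mid in the frame of mat below 0.059 m and x of jar_mid in the frame of mat between -0.09 and 0.09 m and y of jar_mid in the frame of mat between -0.09 and 0.09 m and contact force between each of canister, cup, jar and the fingers below 0.1 N and distance of reel_mid from where it was at the start of the episode below 0.02 m), for 0.2 s.
2. the reel stands upright in the middle of the dish, let go, while the other three are still on the mat (horizontal distance between reel_mid and dish below 0.018 m and z of reel_mid in the frame of dish below 0.031 m and angle between each of reel_mid, canister_mid, cup_mid, jar_mid's own z axis and vertical below 0.15 rad and contact force between reel and the fingers below 0.1 N and x of canister_mid in the frame of mat between -0.09 and 0.09 m and y of canister_mid in the frame of mat between -0.09 and 0.09 m and z of canister_mid in the frame of mat below 0.061 m and x of cup_mid in the frame of mat between -0.09 and 0.09 m and y of cup_mid in the frame of mat between -0.09 and 0.09 m and z of each of cup_mid, jar_mid in the frame of mat below 0.059 m and x of jar_mid in the frame of mat between -0.09 and 0.09 m and y of jar_mid in the frame of mat between -0.09 and 0.09 m), for 0.2 s.
At the end, for the whole second after the job is handed in: The reel stands upright on the dish's floor within 18 mm of its centre; canister, cup and jar stand upright within 15 mm of where each stood at the start (any turn); all four at rest (horizontal distance between reel_mid and dish below 0.018 m and z of reel_mid in the frame of dish below 0.031 m and angle between reel_mid's own z axis and vertical below 0.15 rad and distance of each of canister_mid, cup_mid, jar_mid from where it was at the start of the episode below 0.015 m and angle between each of canister_mid, cup_mid, jar_mid's own z axis and vertical below 0.12 rad and linear speed of each of canister, cup, jar, reel below 0.02 m/s); the robot touches nothing.
It fails at once if the bobbin winder is moved by more than 20 mm (distance of winder from where it was at the start of the episode above 0.02 m).
It fails at once if the hoop stand is moved by more than 20 mm (distance of hoop_stand from where it was at the start of the episode above 0.02 m).
It fails at once if the tape measure is moved by more than 20 mm (distance of tape from where it was at the start of the episode above 0.02 m).
It fails at once if the canister, cup, jar or reel is knocked over (angle between any of canister_mid, cup_mid, jar_mid, reel_mid's own z axis and vertical above 0.8 rad).
It also fails if it takes over 115 s, if anything falls off the work surface, if the arm or the gripper's body presses on something with over 40 N, if the wrist force passes 120 N, or if a joint passes its speed limit or range.

## Working session

There is one attempt and no reset: what is moved stays moved. The work goes in short steps, Python scripts to look and compute and a shell command to move; the robot and the scene stay as the last step left them, time stands still between calls to the robot, and variables do not carry over. Pictures are saved under pics/ and viewed, about 12 in all and at most 16, crops included, and the job is handed in when it is done.

```bash
ls; mkdir -p pics
cat > h.py <<'E'
import numpy as np, cv2
from plant import manip, optics, models
from scipy.spatial.transform import Rotation as R
def save(p,n,crop=None,s=1):
    im=p["image"][:,:,::-1]
    if crop: im=im[crop[1]:crop[3],crop[0]:crop[2]]
    cv2.imwrite("pics/"+n,cv2.resize(im,None,fx=s,fy=s,interpolation=cv2.INTER_CUBIC))
def ray(p,uv):
    K=np.array(p["mtx"]);Rm=cv2.Rodrigues(np.array(p["rvec"],float))[0];t=np.array(p["tvec"],float).ravel()
    d=Rm.T@np.linalg.inv(K)@np.array([uv[0],uv[1],1.]);return -Rm.T@t,d
def onz(p,uv,z):
    c,d=ray(p,uv);return c+d*(z-c[2])/d[2]
def proj(p,X):
    return cv2.projectPoints(np.atleast_2d(np.array(X,float)),np.array(p["rvec"],float),np.array(p["tvec"],float),np.array(p["mtx"],float),None)[0].reshape(-1,2)
E
python3 - <<'E'
from h import *
s=manip.state();print({k:np.round(v,3) for k,v in s.items()})
T=optics.capture("top");S=optics.capture("scene")
a=np.vstack([T["image"],S["image"]])[:,:,::-1];cv2.imwrite("pics/a.png",cv2.resize(T["image"][:,:,::-1],None,fx=1.25,fy=1.25));save(S,"b.png",None,1.25)
zs=dict(canister_mid=.06,cup_mid=.058,jar_mid=.058,reel_mid=.028,caddy=0,mat=0,dish=0,winder=0,hoop_stand=0,tape=0)
for n,z in zs.items():
  for nm,p in (("T",T),("S",S)):
    for d in models.pinpoint(n,p)[:4]:
      print(n,nm,np.round(d["uv"]),round(d["conf"],2),np.round(onz(p,d["uv"],z),3))
E
```

```text
pics
{'clock': np.float64(0.0), 'joints': array([ 0.942,  0.246,  1.559,  0.   ,  1.339, -0.174]), 'joint_velocities': array([ 0.001, -0.001, -0.002,  0.   ,  0.   ,  0.   ]), 'joint_efforts': array([ 2.0000e-03, -4.2952e+01, -3.2612e+01, -0.0000e+00,  5.0000e-03,
        0.0000e+00]), 'position': array([0.285, 0.583, 0.202]), 'orientation': array([ 0.225,  0.974, -0.001, -0.   ]), 'ft_force': array([0.236, 1.005, 0.456]), 'moment': array([-0.009, -0.009,  0.019]), 'gripper_width': np.float64(0.086)}
canister_mid T [302. 226.] 0.55 [0.52  0.047 0.06 ]
canister_mid T [479. 242.] 0.45 [ 0.482 -0.483  0.06 ]
canister_mid S [352. 192.] 0.57 [0.509 0.055 0.06 ]
cup_mid T [338. 276.] 0.76 [ 0.373 -0.061  0.058]
cup_mid T [379. 165.] 0.72 [ 0.714 -0.186  0.058]
cup_mid T [326. 208.] 0.56 [ 0.573 -0.022  0.058]
cup_mid T [284. 201.] 0.38 [0.593 0.105 0.058]
cup_mid S [246. 209.] 0.92 [ 0.719 -0.187  0.058]
cup_mid S [338. 156.] 0.92 [ 0.376 -0.061  0.058]
cup_mid S [317. 199.] 0.57 [ 0.584 -0.026  0.058]
jar_mid T [286. 199.] 0.82 [0.599 0.099 0.058]
jar_mid T [295. 160.] 0.65 [0.723 0.073 0
[... 670 characters left out ...]
]
mat T [219. 225.] 0.72 [0.524 0.311 0.   ]
mat S [215. 146.] 0.62 [ 0.479 -0.528  0.   ]
mat S [428. 237.] 0.6 [0.518 0.309 0.   ]
dish T [420. 248.] 0.6 [ 0.465 -0.32   0.   ]
dish S [263. 160.] 0.61 [ 0.463 -0.32   0.   ]
winder T [419. 249.] 0.6 [ 0.46  -0.317  0.   ]
winder T [479. 243.] 0.57 [ 0.482 -0.506  0.   ]
winder S [428. 239.] 0.6 [0.522 0.313 0.   ]
winder S [219. 147.] 0.59 [ 0.477 -0.51   0.   ]
hoop_stand T [152. 229.] 0.75 [0.509 0.518 0.   ]
hoop_stand S [504. 264.] 0.72 [ 0.51   0.523 -0.   ]
tape T [340. 140.] 0.51 [ 0.812 -0.069  0.   ]
tape S [267. 257.] 0.6 [ 0.8   -0.066  0.   ]
tape S [335. 213.] 0.45 [0.564 0.026 0.   ]
tape S [506. 264.] 0.24 [0.506 0.528 0.   ]
```

View pics/a.png

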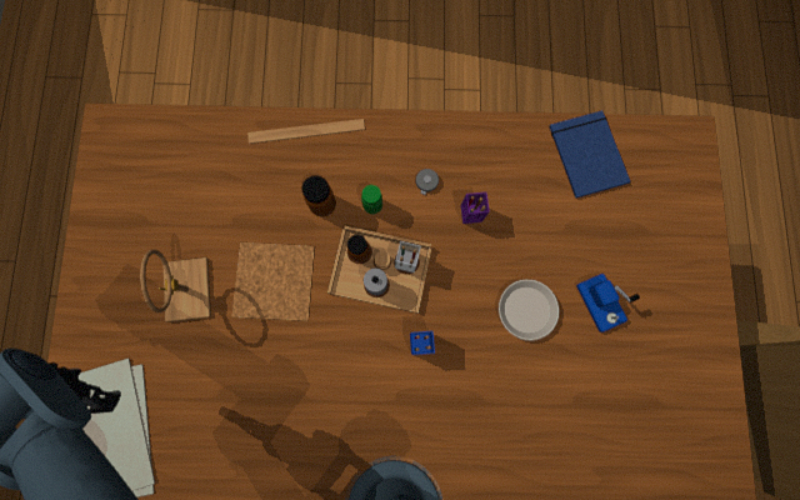

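View pics/b.png

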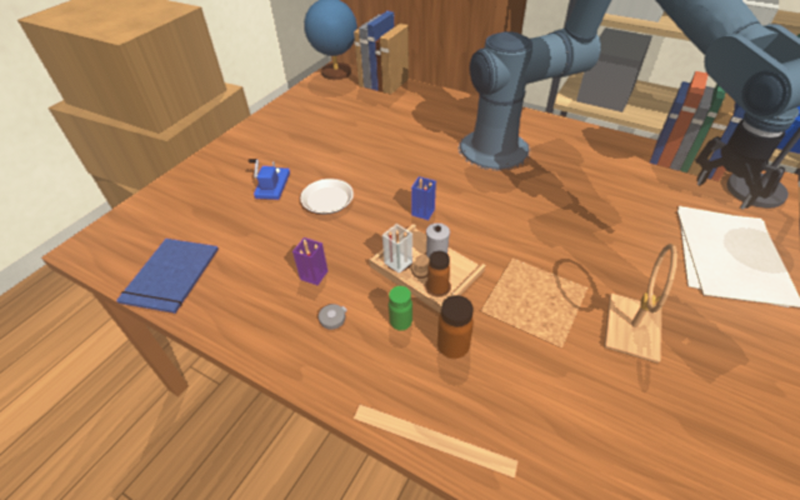

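Top view (1.25x pixels): steel canister (376,283), clear cup (407,257), small brown jar (358,248) and reel (381,260) are in the caddy. The mat is at (274,281), the dish at (529,310), the hoop stand at (186,289), the winder at (604,303) and the tape at (427,180).

Candidates, in native top pixels:
- **Jar:** brown in caddy (286,199), larger brown (253,155), green (295,160). I choose the small brown one in the caddy.
- **Cup:** clear (326,208), blue (338,276), purple (379,165). I choose the clear one.
- **Canister and reel:** the only ones are in the caddy.

Next I move to an overview pose above the caddy, clear of the hoop stand.

```bash
cat >> h.py <<'E'
def rows(*tg):
    "targets (x,y,z,jaw yaw deg in world) -> row numbers from the present pose"
    s=manip.state();R0=R.from_quat(s["orientation"]);p0=np.array(s["position"])
    for x,y,z,yaw in tg:
        a=np.radians(yaw);yt=np.array([np.cos(a),np.sin(a),0]);zt=np.array([0,0,-1.]);xt=np.cross(yt,zt)
        R1=R.from_matrix(np.c_[xt,yt,zt]);sh=R0.inv().apply(np.array([x,y,z])-p0)/.8;rv=(R0.inv()*R1).as_rotvec()/np.pi
        print((x,y,z,yaw),"xyz",np.round(sh,4),"r",np.round(rv,4))
def st():
    s=manip.state();m=R.from_quat(s["orientation"]).as_matrix()
    print("t",round(float(s["clock"]),2),"pos",np.round(s["position"],4),"jawyaw",round(np.degrees(np.arctan2(m[1,1],m[0,1])),2),"tilt",round(np.degrees(np.arccos(-m[2,2])),2),"w",round(float(s["gripper_width"]),4),"F",np.round(s["ft_force"],1))
E
python3 - <<'E'
from h import *
st();rows((.33,.36,.3,78.5),(.52,.04,.36,78.5))
E
```

```text
t 1.1 pos [0.2855 0.5839 0.2036] jawyaw 63.94 tilt 0.0 w 0.085 F [-0.3 -0.1  0.1]
(0.33, 0.36, 0.3, 78.5) xyz [-0.1729 -0.2271 -0.1205] r [ 0.     -0.     -0.0809]
(0.52, 0.04, 0.36, 78.5) xyz [-0.562  -0.4821 -0.1955] r [ 0.     -0.     -0.0809]
```

```bash
python3 -m pendant '[{"x":-0.173,"y":-0.227,"z":-0.12,"rz":-0.081},{"x":-0.173,"y":-0.227,"z":-0.12,"rz":-0.081},{"x":-0.173,"y":-0.227,"z":-0.12,"rz":-0.081},{"x":-0.173,"y":-0.227,"z":-0.12,"rz":-0.081},{"x":-0.562,"y":-0.482,"z":-0.195,"rz":-0.081},{"x":-0.562,"y":-0.482,"z":-0.195,"rz":-0.081},{"x":-0.562,"y":-0.482,"z":-0.195,"rz":-0.081},{"x":-0.562,"y":-0.482,"z":-0.195,"rz":-0.081},{"x":-0.562,"y":-0.482,"z":-0.195,"rz":-0.081},{"x":-0.562,"y":-0.482,"z":-0.195,"rz":-0.081},{"x":-0.562,"y":-0.482,"z":-0.195,"rz":-0.081},{"x":-0.562,"y":-0.482,"z":-0.195,"rz":-0.081}]' 40
python3 - <<'E'
from h import *
st()
W=optics.capture("wrist");T=optics.capture("top");S=optics.capture("scene")
save(W,"w1.png",None,1.25)
P=[(n,p,models.pinpoint) for n,p in (("W",W),("T",T),("S",S))]
zs=dict(canister_mid=.06,cup_mid=.058,jar_mid=.058,reel_mid=.028,caddy=0)
for n,z in zs.items():
  for nm,p,f in P:
    for d in f(n,p)[:3]: print(n,nm,np.round(d["uv"]),round(d["conf"],2),np.round(onz(p,d["uv"],z),3))
c,_=ray(W,(320,200));print(c)
E
```

```text
t 1.1 pos [0.2855 0.5839 0.2036] jawyaw 63.94 tilt 0.0 w 0.085 F [-0.3 -0.1  0.1]
canister_mid T [301. 226.] 0.57 [0.519 0.049 0.06 ]
canister_mid S [352. 194.] 0.75 [0.518 0.06  0.06 ]
cup_mid T [379. 165.] 0.87 [ 0.713 -0.187  0.058]
cup_mid T [325. 207.] 0.86 [ 0.579 -0.02   0.058]
cup_mid T [335. 277.] 0.52 [ 0.37  -0.052  0.058]
cup_mid S [338. 157.] 0.9 [ 0.38  -0.058  0.058]
cup_mid S [248. 206.] 0.73 [ 0.707 -0.19   0.058]
cup_mid S [322. 200.] 0.72 [ 0.584 -0.008  0.058]
jar_mid T [284. 200.] 0.89 [0.595 0.104 0.058]
jar_mid T [254. 155.] 0.85 [0.738 0.202 0.058]
jar_mid T [299. 159.] 0.54 [0.726 0.061 0.058]
jar_mid S [320. 244.] 0.89 [0.726 0.068 0.058]
jar_mid S [367. 260.] 0.87 [0.715 0.201 0.058]
jar_mid S [350. 218.] 0.76 [0.603 0.097 0.058]
reel_mid T [307. 207.] 0.63 [0.581 0.034 0.028]
reel_mid S [336. 212.] 0.68 [0.579 0.038 0.028]
caddy T [304. 210.] 0.93 [0.578 0.044 0.   ]
caddy S [337. 219.] 0.69 [0.583 0.043 0.   ]
[0.22125664 0.61537537 0.37379432]validation failed for argument at $[0]...
```

View pics/w1.png

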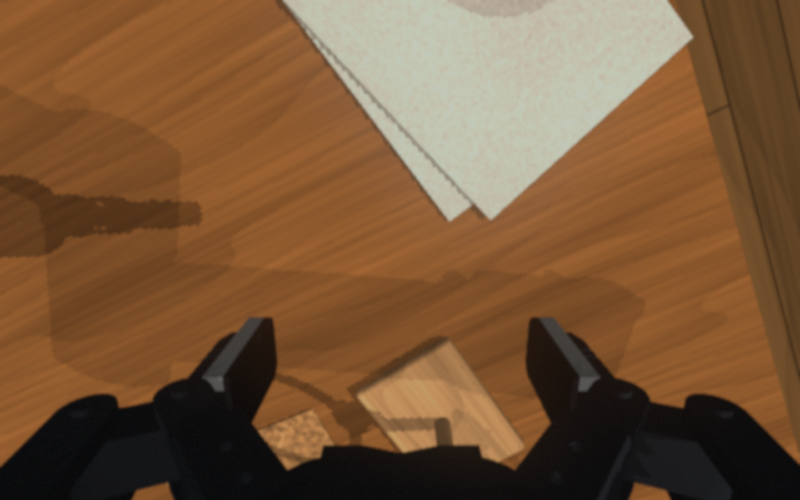

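The move was refused, probably because every key is needed in each row. The wrist camera sits about 70 mm along tool +x.

```bash
python3 -m pendant '[{"x":-0.173,"y":-0.227,"z":-0.12,"rx":0,"ry":0,"rz":-0.081,"fingers":85}]' 40
python3 - <<'E'
from h import *
st();rows((.33,.36,.3,78.5),(.63,.03,.3,78.5))
E
```

```text
clock: 2.12
position: [0.2956, 0.5271, 0.2244]
orientation: [0.129, 0.992, -0.003, -0.002]
ft_force: [1.0, -1.4, 1.1]
gripper_width: 0.0846
t 2.12 pos [0.2956 0.5271 0.2244] jawyaw 75.15 tilt 0.36 w 0.0846 F [ 1.  -1.4  1.1]
(0.33, 0.36, 0.3, 78.5) xyz [-0.0949 -0.1914 -0.0937] r [-0.0018 -0.0009 -0.0186]
(0.63, 0.03, 0.3, 78.5) xyz [-0.5631 -0.494  -0.0933] r [-0.0018 -0.0009 -0.0186]
```

```bash
python3 -m pendant '[{"x":-0.095,"y":-0.191,"z":-0.094,"rx":-0.002,"ry":-0.001,"rz":-0.019,"fingers":85},{"x":-0.095,"y":-0.191,"z":-0.094,"rx":-0.002,"ry":-0.001,"rz":-0.019,"fingers":85},{"x":-0.095,"y":-0.191,"z":-0.094,"rx":-0.002,"ry":-0.001,"rz":-0.019,"fingers":85},{"x":-0.563,"y":-0.494,"z":-0.093,"rx":-0.002,"ry":-0.001,"rz":-0.019,"fingers":85},{"x":-0.563,"y":-0.494,"z":-0.093,"rx":-0.002,"ry":-0.001,"rz":-0.019,"fingers":85},{"x":-0.563,"y":-0.494,"z":-0.093,"rx":-0.002,"ry":-0.001,"rz":-0.019,"fingers":85},{"x":-0.563,"y":-0.494,"z":-0.093,"rx":-0.002,"ry":-0.001,"rz":-0.019,"fingers":85},{"x":-0.563,"y":-0.494,"z":-0.093,"rx":-0.002,"ry":-0.001,"rz":-0.019,"fingers":85},{"x":-0.563,"y":-0.494,"z":-0.093,"rx":-0.002,"ry":-0.001,"rz":-0.019,"fingers":85},{"x":-0.563,"y":-0.494,"z":-0.093,"rx":-0.002,"ry":-0.001,"rz":-0.019,"fingers":85},{"x":-0.563,"y":-0.494,"z":-0.093,"rx":-0.002,"ry":-0.001,"rz":-0.019,"fingers":85}]' 40
python3 - <<'E'
from h import *
st()
W=optics.capture("wrist");save(W,"w2.png",None,1.25)
zs=dict(canister_mid=.06,cup_mid=.058,jar_mid=.058,reel_mid=.028,caddy=0)
for n,z in zs.items():
    for d in models.pinpoint(n,W)[:3]: print(n,np.round(d["uv"]),round(d["conf"],2),np.round(onz(W,d["uv"],z),3))
import pickle;pickle.dump(W,open("w2.pkl","wb"));print(ray(W,(320,200)))
E
```

```text
clock: 3.5
position: [0.6314, 0.0268, 0.2988]
orientation: [0.102, 0.995, 0.0, -0.0]
ft_force: [-0.9, 0.5, -0.5]
gripper_width: 0.0847
t 3.5 pos [0.6314 0.0268 0.2988] jawyaw 78.33 tilt 0.05 w 0.0847 F [-0.9  0.5 -0.5]
cup_mid [272. 127.] 0.75 [ 0.583 -0.022  0.058]
cup_mid [174. 246.] 0.68 [ 0.707 -0.186  0.058]
jar_mid [472. 208.] 0.88 [0.732 0.203 0.058]
jar_mid [366. 227.] 0.81 [0.73  0.067 0.058]
jar_mid [376. 120.] 0.65 [0.6   0.1   0.058]
reel_mid [319. 115.] 0.83 [0.582 0.035 0.028]
caddy [35. 83.] 0.72 [ 0.469 -0.321  0.   ]
caddy [322. 113.] 0.71 [0.581 0.04  0.   ]
(array([0.56148022, 0.04121533, 0.4689847 ]), array([ 0.28305789, -0.05963907, -0.95728627]))
```

View pics/w2.png

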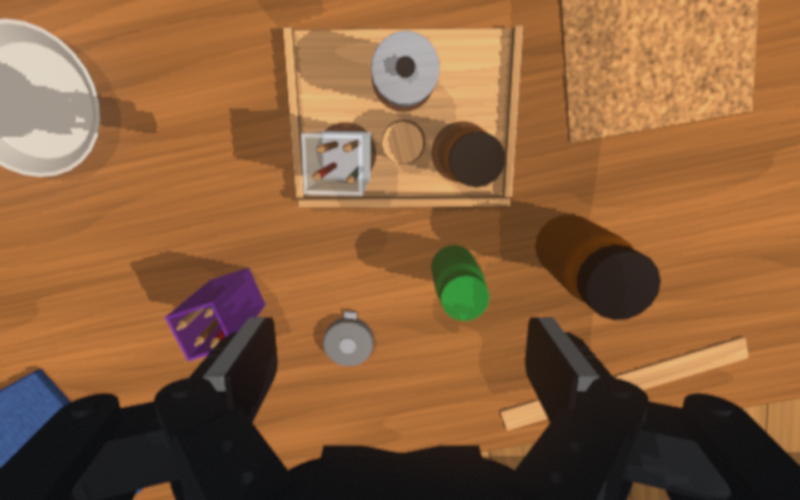

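The wrist crop confirms the choice. The canister knob is at (405,66), the clear cup's rim centre at (336,163), the small brown jar's cap at (476,157) and the reel's top at (404,142). The caddy is aligned with the tool.

Run:
```python
from h import *
import pickle;W=pickle.load(open("w2.pkl","rb"))
f=lambda u,v,z:onz(W,(u/1.25,v/1.25),z)[:2]
can=f(405,67,.105);cup=np.mean([f(*c,.108) for c in((302,135),(370,132),(365,194),(305,194))],0);jar=f(476,157,.108);reel=f(404,142,.048)
print("can",can,f(405,66,.112),"cup",cup,"jar",jar,"reel",reel)
c=[f(*c,.108) for c in((302,135),(370,132),(365,194),(305,194))]
for i in range(4): d=c[(i+1)%4]-c[i];print(np.linalg.norm(d),np.degrees(np.arctan2(d[1],d[0])))
d=f(508,200,.03)-f(300,203,.03);print("back wall",np.linalg.norm(d),np.degrees(np.arctan2(d[1],d[0])))
a=np.radians(-11.5);Rm=np.array([[np.cos(a),-np.sin(a)],[np.sin(a),np.cos(a)]])
for n,v in(("can",can),("cup",cup),("jar",jar)):print(n,"in caddy",1e3*(Rm.T@(v-reel)))
print("mat corners",f(560,0,.003),f(570,142,.003),f(754,110,.003))
rows((can[0],can[1],.30,78.5),(can[0],can[1],.20,78.5))
```

```text
can [0.52120631 0.05293261] [0.52127331 0.05284997] cup [ 0.58397974 -0.01915733] jar [0.6015979  0.09705751] reel [0.58034223 0.04058561]
0.05597807854508527 80.8723228053481
0.05141684457314477 -17.49206675775694
0.051239421918043836 -101.56585472174133
0.04876462220908357 167.704854167025
back wall 0.21711243949872733 79.26936000099668
can in caddy [-60.41033957   0.30931711]
cup in caddy [ 15.47531258 -57.81837818]
jar in caddy [ 9.57027438 59.57591141]
mat corners [0.48078926 0.21648805] [0.61782208 0.21381062] [0.62379112 0.4049766 ]
(np.float64(0.5212063139734014), np.float64(0.0529326052287986), 0.3, 78.5) xyz [ 1.378e-01 -1.000e-04  1.000e-04] r [0.0003 0.0002 0.0009]
(np.float64(0.5212063139734014), np.float64(0.0529326052287986), 0.2, 78.5) xyz [ 0.1379 -0.0003  0.1251] r [0.0003 0.0002 0.0009]
```

```bash
python3 -m pendant '[{"x":0.138,"y":0,"z":0,"rx":0,"ry":0,"rz":0.001,"fingers":85},{"x":0.138,"y":0,"z":0,"rx":0,"ry":0,"rz":0.001,"fingers":85},{"x":0.138,"y":0,"z":0.1,"rx":0,"ry":0,"rz":0.001,"fingers":85},{"x":0.138,"y":0,"z":0.15,"rx":0,"ry":0,"rz":0.001,"fingers":85},{"x":0.138,"y":0,"z":0.2,"rx":0,"ry":0,"rz":0.001,"fingers":85},{"x":0.138,"y":0,"z":0.25,"rx":0,"ry":0,"rz":0.001,"fingers":85},{"x":0.138,"y":0,"z":0.28,"rx":0,"ry":0,"rz":0.001,"fingers":85},{"x":0.138,"y":0,"z":0.305,"rx":0,"ry":0,"rz":0.001,"fingers":85},{"x":0.138,"y":0,"z":0.305,"rx":0,"ry":0,"rz":0.001,"fingers":85},{"x":0.138,"y":0,"z":0.305,"rx":0,"ry":0,"rz":0.001,"fingers":85},{"x":0.138,"y":0,"z":0.305,"rx":0,"ry":0,"rz":0.001,"fingers":85}]' 40
python3 - <<'E'
from h import *
st();S=optics.capture("scene");save(S,"s1.png",(220,110,470,290),3)
T=optics.capture("top")
t=[[np.round(onz(T,d["uv"],0),3)for d in models.pinpoint(n,T)[:1]] for n in("mat","dish")]
s=[[np.round(onz(S,d["uv"],0),3)for d in models.pinpoint(n,S)[:2]] for n in("mat","dish")]
print(t,s)
E
```

```text
clock: 5.18
position: [0.5221, 0.0534, 0.0575]
orientation: [0.1, 0.995, 0.0, 0.002]
ft_force: [0.2, -0.6, 0.8]
gripper_width: 0.0853
t 5.17 pos [0.5221 0.0534 0.0575] jawyaw 78.51 tilt 0.19 w 0.0853 F [ 0.2 -0.6  0.8]
[[array([0.53 , 0.307, 0.   ])], [array([ 0.471, -0.325,  0.   ])]] [[array([0.521, 0.312, 0.   ])], [array([ 0.459, -0.32 ,  0.   ])]]
```

View pics/s1.png

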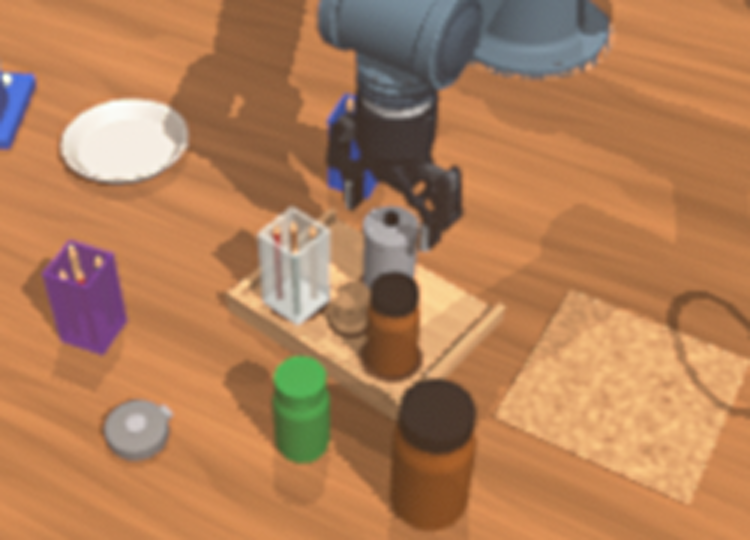

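```bash
python3 -m pendant '[{"x":0,"y":0,"z":0,"rx":0,"ry":0,"rz":0,"fingers":30},{"x":0,"y":0,"z":0,"rx":0,"ry":0,"rz":0,"fingers":30},{"x":0,"y":0,"z":0,"rx":0,"ry":0,"rz":0,"fingers":30},{"x":0,"y":0,"z":0,"rx":0,"ry":0,"rz":0,"fingers":30},{"x":0,"y":0,"z":0,"rx":0,"ry":0,"rz":0,"fingers":30},{"x":0,"y":0,"z":0,"rx":0,"ry":0,"rz":0,"fingers":30}]' 40
python3 - <<'E'
from h import *
st();rows((.522,.053,.20,78.5),(.464,.314,.20,88.5),(.464,.314,.055,88.5))
E
```

```text
clock: 6.22
position: [0.5216, 0.0531, 0.0568]
orientation: [0.1, 0.995, 0.0, 0.001]
ft_force: [-2.3, -1.0, 5.3]
gripper_width: 0.0535
t 6.22 pos [0.5216 0.0531 0.0568] jawyaw 78.49 tilt 0.09 w 0.0535 F [-2.3 -1.   5.3]
(0.522, 0.053, 0.2, 78.5) xyz [-8.00e-04  1.00e-04 -1.79e-01] r [ 0.0002  0.0004 -0.    ]
(0.464, 0.314, 0.2, 88.5) xyz [ 0.1354  0.3053 -0.179 ] r [ 0.0002  0.0005 -0.0556]
(0.464, 0.314, 0.055, 88.5) xyz [0.1356 0.3052 0.0022] r [ 0.0002  0.0005 -0.0556]
```

```bash
python3 -m pendant '[{"x":0,"y":0,"z":-0.09,"rx":0,"ry":0,"rz":0,"fingers":30},{"x":0,"y":0,"z":-0.18,"rx":0,"ry":0,"rz":0,"fingers":30},{"x":0,"y":0,"z":-0.18,"rx":0,"ry":0,"rz":0,"fingers":30},{"x":0.045,"y":0.1,"z":-0.18,"rx":0,"ry":0,"rz":-0.02,"fingers":30},{"x":0.07,"y":0.16,"z":-0.18,"rx":0,"ry":0,"rz":-0.03,"fingers":30},{"x":0.1,"y":0.225,"z":-0.18,"rx":0,"ry":0,"rz":-0.04,"fingers":30},{"x":0.13,"y":0.29,"z":-0.18,"rx":0,"ry":0,"rz":-0.05,"fingers":30},{"x":0.135,"y":0.305,"z":-0.18,"rx":0,"ry":0,"rz":-0.056,"fingers":30},{"x":0.135,"y":0.305,"z":-0.18,"rx":0,"ry":0,"rz":-0.056,"fingers":30},{"x":0.135,"y":0.305,"z":-0.12,"rx":0,"ry":0,"rz":-0.056,"fingers":30},{"x":0.135,"y":0.305,"z":-0.07,"rx":0,"ry":0,"rz":-0.056,"fingers":30},{"x":0.135,"y":0.305,"z":-0.04,"rx":0,"ry":0,"rz":-0.056,"fingers":30}]' 40
python3 - <<'E'
from h import *
st();rows((.464,.314,.053,88.5))
S=optics.capture("scene");save(S,"s2.png",(220,90,520,290),2.6)
E
```

```text
clock: 7.72
position: [0.463, 0.3111, 0.0852]
orientation: [0.014, 1.0, -0.001, -0.002]
ft_force: [-0.4, -0.2, -3.6]
gripper_width: 0.0537
t 7.72 pos [0.463  0.3111 0.0852] jawyaw 88.42 tilt 0.22 w 0.0537 F [-0.4 -0.2 -3.6]
(0.464, 0.314, 0.053, 88.5) xyz [-0.0012  0.0037  0.0402] r [-0.0007 -0.001  -0.0004]
```

View pics/s2.png

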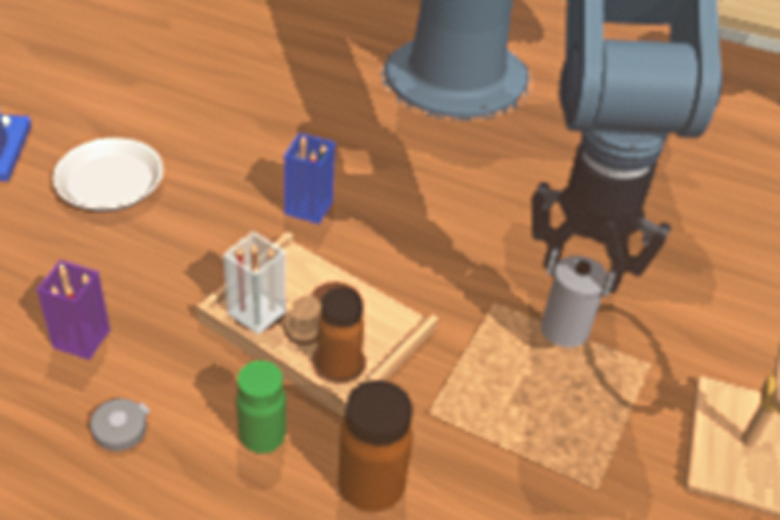

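```bash
python3 -m pendant '[{"x":-0.001,"y":0.004,"z":0.02,"rx":0,"ry":-0.001,"rz":0,"fingers":30},{"x":-0.001,"y":0.004,"z":0.034,"rx":0,"ry":-0.001,"rz":0,"fingers":30},{"x":-0.001,"y":0.004,"z":0.041,"rx":0,"ry":-0.001,"rz":0,"fingers":30},{"x":-0.001,"y":0.004,"z":0.041,"rx":0,"ry":-0.001,"rz":0,"fingers":30},{"x":-0.001,"y":0.004,"z":0.041,"rx":0,"ry":-0.001,"rz":0,"fingers":30}]' 40
python3 - <<'E'
from h import *
st()
E
```

```text
clock: 8.4
position: [0.4636, 0.3133, 0.0521]
orientation: [0.014, 1.0, -0.002, -0.001]
ft_force: [-3.0, -2.9, 8.5]
gripper_width: 0.0534
t 8.4 pos [0.4636 0.3133 0.0521] jawyaw 88.43 tilt 0.27 w 0.0534 F [-3.  -2.9  8.5]
```

```bash
python3 -m pendant '[{"x":0,"y":0,"z":0,"rx":0,"ry":0,"rz":0,"fingers":85},{"x":0,"y":0,"z":0,"rx":0,"ry":0,"rz":0,"fingers":85},{"x":0,"y":0,"z":0,"rx":0,"ry":0,"rz":0,"fingers":85},{"x":0,"y":0,"z":0,"rx":0,"ry":0,"rz":0,"fingers":85},{"x":0,"y":0,"z":-0.06,"rx":0,"ry":0,"rz":0,"fingers":85},{"x":0,"y":0,"z":-0.12,"rx":0,"ry":0,"rz":0,"fingers":85},{"x":0,"y":0,"z":-0.18,"rx":0,"ry":0,"rz":0,"fingers":85},{"x":0,"y":0,"z":-0.18,"rx":0,"ry":0,"rz":0,"fingers":85}]' 40
python3 - <<'E'
from h import *
st();rows((.584,-.019,.2,78.5),(.584,-.019,.055,78.5))
E
```

```text
clock: 9.4
position: [0.4666, 0.3152, 0.2013]
orientation: [0.014, 1.0, -0.0, 0.004]
ft_force: [0.6, -0.5, -0.4]
gripper_width: 0.0848
t 9.4 pos [0.4666 0.3152 0.2013] jawyaw 88.44 tilt 0.42 w 0.0848 F [ 0.6 -0.5 -0.4]
(0.584, -0.019, 0.2, 78.5) xyz [-0.1581 -0.4136  0.0029] r [0.     0.0023 0.0552]
(0.584, -0.019, 0.055, 78.5) xyz [-0.1568 -0.4135  0.1842] r [0.     0.0023 0.0552]
```

```bash
python3 -m pendant '[{"x":-0.158,"y":-0.414,"z":0,"rx":0,"ry":0.002,"rz":0.055,"fingers":85},{"x":-0.158,"y":-0.414,"z":0,"rx":0,"ry":0.002,"rz":0.055,"fingers":85},{"x":-0.158,"y":-0.414,"z":0,"rx":0,"ry":0.002,"rz":0.055,"fingers":85},{"x":-0.158,"y":-0.414,"z":0,"rx":0,"ry":0.002,"rz":0.055,"fingers":85},{"x":-0.158,"y":-0.414,"z":0,"rx":0,"ry":0.002,"rz":0.055,"fingers":85},{"x":-0.158,"y":-0.414,"z":0,"rx":0,"ry":0.002,"rz":0.055,"fingers":85},{"x":-0.158,"y":-0.414,"z":0,"rx":0,"ry":0.002,"rz":0.055,"fingers":85},{"x":-0.158,"y":-0.414,"z":0,"rx":0,"ry":0.002,"rz":0.055,"fingers":85}]' 40
python3 - <<'E'
from h import *
st();rows((.584,-.019,.055,78.5))
W=optics.capture("wrist");save(W,"w3.png",None,1.25)
d=[(np.round(d["uv"]),d["conf"],onz(W,d["uv"],.058)) for d in models.pinpoint("cup_mid",W)[:2]];print(d)
print(proj(W,[[.584,-.019,.108]])*1.25)
E
```

```text
clock: 10.4
position: [0.5832, -0.0187, 0.2012]
orientation: [0.1, 0.995, 0.0, -0.001]
ft_force: [-0.7, 0.1, -0.4]
gripper_width: 0.0851
t 10.4 pos [ 0.5832 -0.0187  0.2012] jawyaw 78.55 tilt 0.07 w 0.0851 F [-0.7  0.1 -0.4]
(0.584, -0.019, 0.055, 78.5) xyz [-0.0013 -0.0003  0.1827] r [ 0.0002 -0.0004  0.0003]
[(array([317., 177.]), 0.82, array([ 0.58322013, -0.02189613,  0.058     ]))]
[[400.29958947 239.12910783]]
```

View pics/w3.png

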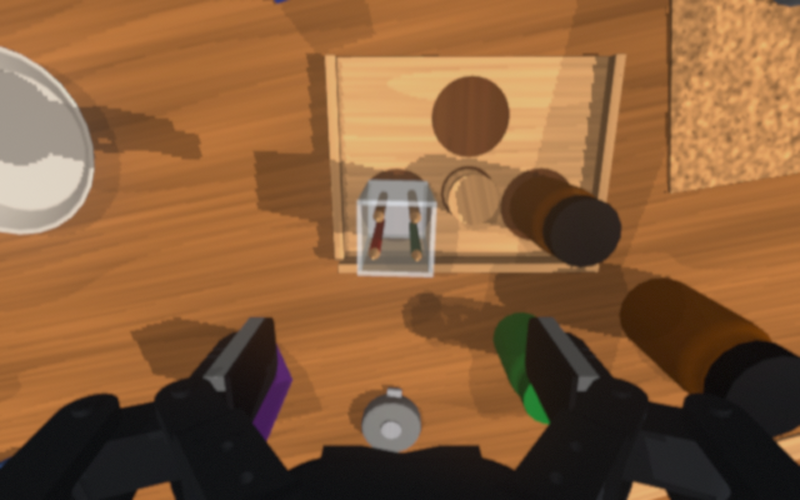

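Rim centre at about (396,238) against a predicted (400,239), so the cup is about 2.5 mm further right; I correct for it and descend.

```bash
python3 -m pendant '[{"x":-0.001,"y":-0.004,"z":0.05,"rx":0,"ry":0,"rz":0,"fingers":85},{"x":-0.001,"y":-0.004,"z":0.1,"rx":0,"ry":0,"rz":0,"fingers":85},{"x":-0.001,"y":-0.004,"z":0.15,"rx":0,"ry":0,"rz":0,"fingers":85},{"x":-0.001,"y":-0.004,"z":0.182,"rx":0,"ry":0,"rz":0,"fingers":85},{"x":-0.001,"y":-0.004,"z":0.182,"rx":0,"ry":0,"rz":0,"fingers":85},{"x":-0.001,"y":-0.004,"z":0.182,"rx":0,"ry":0,"rz":0,"fingers":85},{"x":-0.001,"y":-0.004,"z":0.182,"rx":0,"ry":0,"rz":0,"fingers":30},{"x":-0.001,"y":-0.004,"z":0.182,"rx":0,"ry":0,"rz":0,"fingers":30},{"x":-0.001,"y":-0.004,"z":0.182,"rx":0,"ry":0,"rz":0,"fingers":30},{"x":-0.001,"y":-0.004,"z":0.182,"rx":0,"ry":0,"rz":0,"fingers":30},{"x":-0.001,"y":-0.004,"z":0.182,"rx":0,"ry":0,"rz":0,"fingers":30},{"x":-0.001,"y":-0.004,"z":0.182,"rx":0,"ry":0,"rz":0,"fingers":30}]' 40
python3 - <<'E'
from h import *
st();rows((.526,.312,.20,88.5),(.526,.312,.09,88.5),(.526,.312,.051,88.5))
E
```

```text
clock: 12.0
position: [0.5845, -0.0216, 0.0575]
orientation: [0.099, 0.995, 0.0, 0.001]
ft_force: [-0.2, -0.4, 5.5]
gripper_width: 0.0493
t 12.0 pos [ 0.5845 -0.0216  0.0575] jawyaw 78.62 tilt 0.12 w 0.0493 F [-0.2 -0.4  5.5]
(0.526, 0.312, 0.2, 88.5) xyz [ 0.1535  0.3945 -0.1783] r [ 0.0001  0.0007 -0.0549]
(0.526, 0.312, 0.09, 88.5) xyz [ 0.1538  0.3944 -0.0408] r [ 0.0001  0.0007 -0.0549]
(0.526, 0.312, 0.051, 88.5) xyz [0.1539 0.3944 0.008 ] r [ 0.0001  0.0007 -0.0549]
```

```bash
python3 -m pendant '[{"x":0,"y":0,"z":-0.09,"rx":0,"ry":0,"rz":0,"fingers":30},{"x":0,"y":0,"z":-0.178,"rx":0,"ry":0,"rz":0,"fingers":30},{"x":0,"y":0,"z":-0.178,"rx":0,"ry":0,"rz":0,"fingers":30},{"x":0.025,"y":0.065,"z":-0.178,"rx":0,"ry":0,"rz":-0.01,"fingers":30},{"x":0.05,"y":0.13,"z":-0.178,"rx":0,"ry":0,"rz":-0.02,"fingers":30},{"x":0.077,"y":0.197,"z":-0.178,"rx":0,"ry":0,"rz":-0.03,"fingers":30},{"x":0.103,"y":0.264,"z":-0.178,"rx":0,"ry":0,"rz":-0.04,"fingers":30},{"x":0.13,"y":0.33,"z":-0.178,"rx":0,"ry":0,"rz":-0.05,"fingers":30},{"x":0.154,"y":0.394,"z":-0.178,"rx":0,"ry":0.001,"rz":-0.055,"fingers":30},{"x":0.154,"y":0.394,"z":-0.178,"rx":0,"ry":0.001,"rz":-0.055,"fingers":30},{"x":0.154,"y":0.394,"z":-0.11,"rx":0,"ry":0.001,"rz":-0.055,"fingers":30},{"x":0.154,"y":0.394,"z":-0.06,"rx":0,"ry":0.001,"rz":-0.055,"fingers":30}]' 40
python3 - <<'E'
from h import *
st();rows((.526,.312,.0525,88.5))
E
```

```text
clock: 13.5
position: [0.5243, 0.3104, 0.1021]
orientation: [0.013, 1.0, -0.001, -0.002]
ft_force: [0.6, -0.4, -1.1]
gripper_width: 0.0494
t 13.5 pos [0.5243 0.3104 0.1021] jawyaw 88.49 tilt 0.27 w 0.0494 F [ 0.6 -0.4 -1.1]
(0.526, 0.312, 0.0525, 88.5) xyz [-0.0023  0.0021  0.062 ] r [-0.0004 -0.0014 -0.    ]
```

```bash
python3 -m pendant '[{"x":-0.002,"y":0.002,"z":0.03,"rx":0,"ry":-0.001,"rz":0,"fingers":30},{"x":-0.002,"y":0.002,"z":0.05,"rx":0,"ry":-0.001,"rz":0,"fingers":30},{"x":-0.002,"y":0.002,"z":0.0625,"rx":0,"ry":-0.001,"rz":0,"fingers":30},{"x":-0.002,"y":0.002,"z":0.0625,"rx":0,"ry":-0.001,"rz":0,"fingers":30},{"x":-0.002,"y":0.002,"z":0.0625,"rx":0,"ry":-0.001,"rz":0,"fingers":30}]' 40
python3 - <<'E'
from h import *
st()
E
```

```text
clock: 14.12
position: [0.5263, 0.312, 0.0527]
orientation: [0.013, 1.0, -0.0, -0.0]
ft_force: [-0.4, 0.1, -1.5]
gripper_width: 0.0492
t 14.12 pos [0.5263 0.312  0.0527] jawyaw 88.48 tilt 0.05 w 0.0492 F [-0.4  0.1 -1.5]
```

```bash
python3 -m pendant '[{"x":0,"y":0,"z":0.001,"rx":0,"ry":0,"rz":0,"fingers":85},{"x":0,"y":0,"z":0.001,"rx":0,"ry":0,"rz":0,"fingers":85},{"x":0,"y":0,"z":0.001,"rx":0,"ry":0,"rz":0,"fingers":85},{"x":0,"y":0,"z":0.001,"rx":0,"ry":0,"rz":0,"fingers":85},{"x":0,"y":0,"z":-0.06,"rx":0,"ry":0,"rz":0,"fingers":85},{"x":0,"y":0,"z":-0.12,"rx":0,"ry":0,"rz":0,"fingers":85},{"x":0,"y":0,"z":-0.18,"rx":0,"ry":0,"rz":0,"fingers":85},{"x":0,"y":0,"z":-0.18,"rx":0,"ry":0,"rz":0,"fingers":85}]' 40
python3 - <<'E'
from h import *
st();rows((.6016,.097,.2,78.5),(.6016,.097,.055,78.5))
E
```

```text
clock: 15.12
position: [0.5291, 0.3132, 0.2025]
orientation: [0.013, 1.0, 0.001, 0.005]
ft_force: [0.3, 0.0, -0.1]
gripper_width: 0.0851
t 15.12 pos [0.5291 0.3132 0.2025] jawyaw 88.49 tilt 0.56 w 0.0851 F [ 0.3  0.  -0.1]
(0.6016, 0.097, 0.2, 78.5) xyz [-0.0976 -0.2678  0.0032] r [0.0012 0.0029 0.0555]
(0.6016, 0.097, 0.055, 78.5) xyz [-0.0959 -0.2683  0.1845] r [0.0012 0.0029 0.0555]
```

```bash
python3 -m pendant '[{"x":-0.098,"y":-0.268,"z":0.003,"rx":0.001,"ry":0.003,"rz":0.055,"fingers":85},{"x":-0.098,"y":-0.268,"z":0.003,"rx":0.001,"ry":0.003,"rz":0.055,"fingers":85},{"x":-0.098,"y":-0.268,"z":0.003,"rx":0.001,"ry":0.003,"rz":0.055,"fingers":85},{"x":-0.098,"y":-0.268,"z":0.003,"rx":0.001,"ry":0.003,"rz":0.055,"fingers":85},{"x":-0.098,"y":-0.268,"z":0.003,"rx":0.001,"ry":0.003,"rz":0.055,"fingers":85},{"x":-0.098,"y":-0.268,"z":0.003,"rx":0.001,"ry":0.003,"rz":0.055,"fingers":85}]' 40
python3 - <<'E'
from h import *
st();rows((.6016,.097,.055,78.5))
W=optics.capture("wrist");save(W,"w4.png",None,1.25)
print([(np.round(d["uv"]*np.array(1.25)),d["conf"],onz(W,d["uv"],.058)) for d in models.pinpoint("jar_mid",W)[:2]],[(np.round(d["uv"]*np.array(1.25)),d["conf"],onz(W,d["uv"],.028)) for d in models.pinpoint("reel_mid",W)[:2]])
print(proj(W,[[.6016,.097,.108],[.580,.0406,.048]])*1.25)
E
```

```text
clock: 15.88
position: [0.6012, 0.0974, 0.1991]
orientation: [0.099, 0.995, 0.0, -0.001]
ft_force: [-0.9, 0.6, -0.1]
gripper_width: 0.0852
t 15.88 pos [0.6012 0.0974 0.1991] jawyaw 78.6 tilt 0.13 w 0.0852 F [-0.9  0.6 -0.1]
(0.6016, 0.097, 0.055, 78.5) xyz [-0.001  -0.0004  0.1802] r [ 0.0002 -0.0007  0.0005]
[(array([396., 371.]), 0.82, array([0.72583486, 0.06814014, 0.058     ])), (array([401., 221.]), 0.78, array([0.60115225, 0.09771625, 0.058     ]))] [(array([322., 207.]), 0.75, array([0.58385572, 0.03534753, 0.028     ]))]
[[400.10857725 239.47835076]
 [322.51212537 206.05788989]]
```

View pics/w4.png

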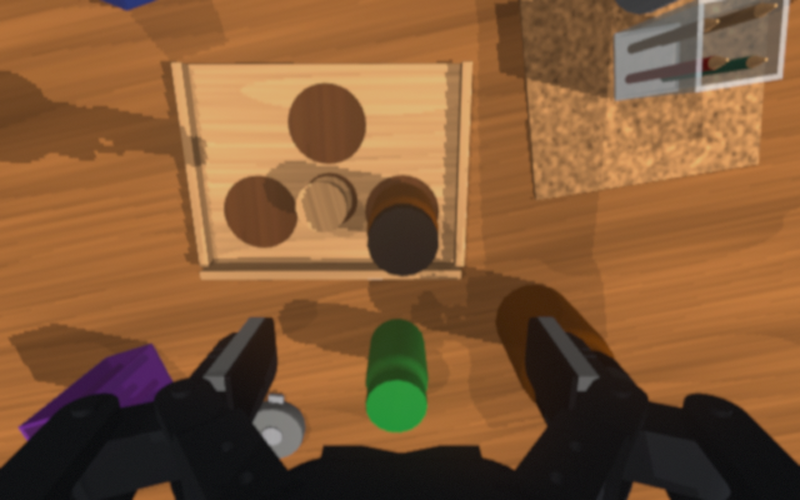

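Jar cap centre at (402,240) agrees with the prediction. Descending and gripping.

```bash
python3 -m pendant '[{"x":-0.001,"y":0.001,"z":0.05,"rx":0,"ry":0,"rz":0,"fingers":85},{"x":-0.001,"y":0.001,"z":0.1,"rx":0,"ry":0,"rz":0,"fingers":85},{"x":-0.001,"y":0.001,"z":0.15,"rx":0,"ry":0,"rz":0,"fingers":85},{"x":-0.001,"y":0.001,"z":0.18,"rx":0,"ry":0,"rz":0,"fingers":85},{"x":-0.001,"y":0.001,"z":0.18,"rx":0,"ry":0,"rz":0,"fingers":85},{"x":-0.001,"y":0.001,"z":0.18,"rx":0,"ry":0,"rz":0,"fingers":85},{"x":-0.001,"y":0.001,"z":0.18,"rx":0,"ry":0,"rz":0,"fingers":30},{"x":-0.001,"y":0.001,"z":0.18,"rx":0,"ry":0,"rz":0,"fingers":30},{"x":-0.001,"y":0.001,"z":0.18,"rx":0,"ry":0,"rz":0,"fingers":30},{"x":-0.001,"y":0.001,"z":0.18,"rx":0,"ry":0,"rz":0,"fingers":30},{"x":-0.001,"y":0.001,"z":0.18,"rx":0,"ry":0,"rz":0,"fingers":30},{"x":-0.001,"y":0.001,"z":0.18,"rx":0,"ry":0,"rz":0,"fingers":30}]' 40
python3 - <<'E'
from h import *
st();rows((.588,.310,.20,88.5),(.588,.310,.09,88.5),(.588,.310,.051,88.5))
E
```

```text
clock: 17.52
position: [0.6031, 0.0988, 0.0571]
orientation: [0.099, 0.995, 0.0, 0.0]
ft_force: [-1.3, -0.0, 4.9]
gripper_width: 0.045
t 17.52 pos [0.6031 0.0988 0.0571] jawyaw 78.69 tilt 0.08 w 0.045 F [-1.3 -0.   4.9]
(0.588, 0.31, 0.2, 88.5) xyz [ 0.0701  0.2553 -0.1784] r [ 0.0003  0.0003 -0.0545]
(0.588, 0.31, 0.09, 88.5) xyz [ 0.0702  0.2552 -0.0409] r [ 0.0003  0.0003 -0.0545]
(0.588, 0.31, 0.051, 88.5) xyz [0.0703 0.2551 0.0078] r [ 0.0003  0.0003 -0.0545]
```

Grip width is 45 mm rather than 52, so it is probably holding the cap or neck. I do a small test lift.

```bash
python3 -m pendant '[{"x":0,"y":0,"z":0,"rx":0,"ry":0,"rz":0,"fingers":30},{"x":0,"y":0,"z":-0.02,"rx":0,"ry":0,"rz":0,"fingers":30},{"x":0,"y":0,"z":-0.05,"rx":0,"ry":0,"rz":0,"fingers":30},{"x":0,"y":0,"z":-0.05,"rx":0,"ry":0,"rz":0,"fingers":30}]' 50
python3 - <<'E'
from h import *
st();S=optics.capture("scene");save(S,"s3.png",(280,120,480,270),3.9)
E
```

```text
clock: 18.02
position: [0.6047, 0.0988, 0.0996]
orientation: [0.099, 0.995, 0.001, 0.003]
ft_force: [-0.2, 0.7, -2.3]
gripper_width: 0.0454
t 18.02 pos [0.6047 0.0988 0.0996] jawyaw 78.69 tilt 0.33 w 0.0454 F [-0.2  0.7 -2.3]
```

View pics/s3.png

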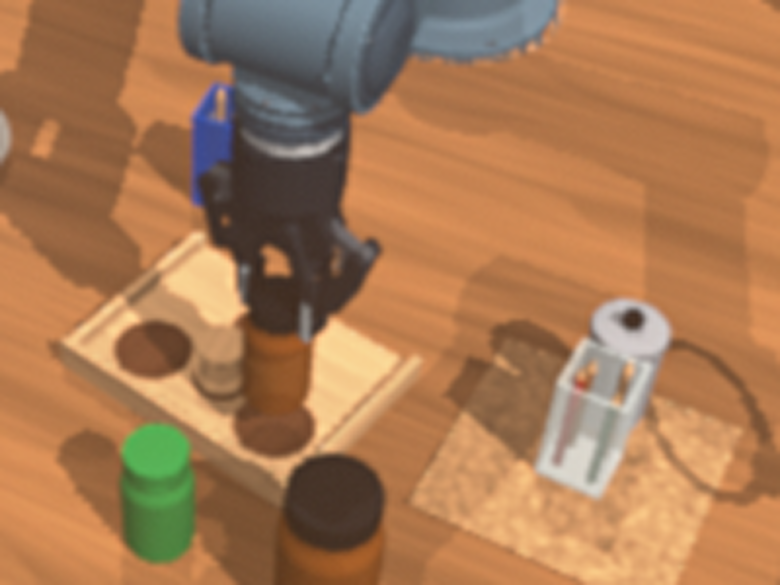

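The jar hangs upright, held by the cap at (285,300). The canister and cup stand on the mat at (628,330) and (600,420).

Run:
```python
from h import *
rows((.603,.099,.20,78.7),(.588,.310,.20,88.5),(.588,.310,.09,88.5))
```

```text
(0.603, 0.099, 0.2, 78.7) xyz [ 0.0004  0.0003 -0.1275] r [ 0.0004  0.0009 -0.0001]
(0.588, 0.31, 0.2, 88.5) xyz [ 0.0705  0.2552 -0.1274] r [ 0.0003  0.0009 -0.0545]
(0.588, 0.31, 0.09, 88.5) xyz [0.0709 0.2551 0.0101] r [ 0.0003  0.0009 -0.0545]
```

```bash
python3 -m pendant '[{"x":0,"y":0,"z":-0.07,"rx":0,"ry":0,"rz":0,"fingers":30},{"x":0,"y":0,"z":-0.127,"rx":0,"ry":0.001,"rz":0,"fingers":30},{"x":0,"y":0,"z":-0.127,"rx":0,"ry":0.001,"rz":0,"fingers":30},{"x":0.018,"y":0.065,"z":-0.127,"rx":0,"ry":0.001,"rz":-0.014,"fingers":30},{"x":0.036,"y":0.13,"z":-0.127,"rx":0,"ry":0.001,"rz":-0.028,"fingers":30},{"x":0.054,"y":0.195,"z":-0.127,"rx":0,"ry":0.001,"rz":-0.042,"fingers":30},{"x":0.07,"y":0.255,"z":-0.127,"rx":0,"ry":0.001,"rz":-0.0545,"fingers":30},{"x":0.07,"y":0.255,"z":-0.127,"rx":0,"ry":0.001,"rz":-0.0545,"fingers":30},{"x":0.07,"y":0.255,"z":-0.127,"rx":0,"ry":0.001,"rz":-0.0545,"fingers":30},{"x":0.07,"y":0.255,"z":-0.06,"rx":0,"ry":0.001,"rz":-0.0545,"fingers":30},{"x":0.07,"y":0.255,"z":0.01,"rx":0,"ry":0.001,"rz":-0.0545,"fingers":30}]' 50
python3 - <<'E'
from h import *
st();rows((.588,.310,.052,88.5))
E
```

```text
clock: 19.45
position: [0.5894, 0.3083, 0.089]
orientation: [0.014, 1.0, 0.001, 0.001]
ft_force: [0.8, 0.0, -2.8]
gripper_width: 0.0451
t 19.45 pos [0.5894 0.3083 0.089 ] jawyaw 88.38 tilt 0.1 w 0.0451 F [ 0.8  0.  -2.8]
(0.588, 0.31, 0.052, 88.5) xyz [0.0018 0.002  0.0462] r [ 0.0004  0.0004 -0.0007]
```

```bash
python3 -m pendant '[{"x":0.002,"y":0.002,"z":0.025,"rx":0,"ry":0,"rz":-0.001,"fingers":30},{"x":0.002,"y":0.002,"z":0.038,"rx":0,"ry":0,"rz":-0.001,"fingers":30},{"x":0.002,"y":0.002,"z":0.0465,"rx":0,"ry":0,"rz":-0.001,"fingers":30},{"x":0.002,"y":0.002,"z":0.0465,"rx":0,"ry":0,"rz":-0.001,"fingers":30},{"x":0.002,"y":0.002,"z":0.0465,"rx":0,"ry":0,"rz":-0.001,"fingers":30}]' 50
python3 - <<'E'
from h import *
st()
E
```

```text
clock: 20.08
position: [0.5889, 0.3104, 0.0535]
orientation: [0.013, 1.0, 0.001, 0.002]
ft_force: [-0.4, -0.9, -2.1]
gripper_width: 0.0449
t 20.07 pos [0.5889 0.3104 0.0535] jawyaw 88.56 tilt 0.25 w 0.0449 F [-0.4 -0.9 -2.1]
```

```bash
python3 -m pendant '[{"x":0,"y":0,"z":0.002,"rx":0,"ry":0,"rz":0,"fingers":30},{"x":0,"y":0,"z":0.003,"rx":0,"ry":0,"rz":0,"fingers":30},{"x":0,"y":0,"z":0.003,"rx":0,"ry":0,"rz":0,"fingers":30}]' 50
python3 - <<'E'
from h import *
st()
E
```

```text
clock: 20.45
position: [0.5898, 0.3107, 0.0522]
orientation: [0.013, 1.0, 0.001, 0.003]
ft_force: [0.1, -0.7, 2.6]
gripper_width: 0.0449
t 20.45 pos [0.5898 0.3107 0.0522] jawyaw 88.56 tilt 0.36 w 0.0449 F [ 0.1 -0.7  2.6]
```

```bash
python3 -m pendant '[{"x":0,"y":0,"z":0,"rx":0,"ry":0,"rz":0,"fingers":85},{"x":0,"y":0,"z":0,"rx":0,"ry":0,"rz":0,"fingers":85},{"x":0,"y":0,"z":0,"rx":0,"ry":0,"rz":0,"fingers":85},{"x":0,"y":0,"z":0,"rx":0,"ry":0,"rz":0,"fingers":85},{"x":0,"y":0,"z":-0.06,"rx":0,"ry":0,"rz":0,"fingers":85},{"x":0,"y":0,"z":-0.12,"rx":0,"ry":0,"rz":0,"fingers":85},{"x":0,"y":0,"z":-0.18,"rx":0,"ry":0,"rz":0,"fingers":85},{"x":0,"y":0,"z":-0.18,"rx":0,"ry":0,"rz":0,"fingers":85}]' 40
python3 - <<'E'
from h import *
st();rows((.60,.038,.2,78.5))
E
```

```text
clock: 21.45
position: [0.5918, 0.3113, 0.2023]
orientation: [0.012, 1.0, 0.003, 0.008]
ft_force: [-0.0, 0.5, 0.2]
gripper_width: 0.0851
t 21.45 pos [0.5918 0.3113 0.2023] jawyaw 88.57 tilt 0.95 w 0.0851 F [-0.   0.5  0.2]
(0.6, 0.038, 0.2, 78.5) xyz [-0.0187 -0.3413  0.0011] r [0.0024 0.0047 0.0559]
```

```bash
python3 -m pendant '[{"x":-0.019,"y":-0.341,"z":0.001,"rx":0.002,"ry":0.005,"rz":0.056,"fingers":85},{"x":-0.019,"y":-0.341,"z":0.001,"rx":0.002,"ry":0.005,"rz":0.056,"fingers":85},{"x":-0.019,"y":-0.341,"z":0.001,"rx":0.002,"ry":0.005,"rz":0.056,"fingers":85},{"x":-0.019,"y":-0.341,"z":0.001,"rx":0.002,"ry":0.005,"rz":0.056,"fingers":85},{"x":-0.019,"y":-0.341,"z":0.001,"rx":0.002,"ry":0.005,"rz":0.056,"fingers":85},{"x":-0.019,"y":-0.341,"z":0.001,"rx":0.002,"ry":0.005,"rz":0.056,"fingers":85},{"x":-0.019,"y":-0.341,"z":0.001,"rx":0.002,"ry":0.005,"rz":0.056,"fingers":85}]' 40
python3 - <<'E'
from h import *
st()
W=optics.capture("wrist");S=optics.capture("scene");
a=cv2.resize(W["image"][40:260,150:500],None,fx=1.6,fy=1.6,interpolation=2);b=cv2.resize(S["image"][90:250,300:520],(560,int(160*560/220)),interpolation=2)
a=cv2.resize(a,(560,352));cv2.imwrite("pics/w5.png",np.vstack([a,b[:240+160]])[:600,:,::-1]) if 0 else cv2.imwrite("pics/w5.png",np.hstack([cv2.resize(a,(440,277)),cv2.resize(b,(360,277))])[:,:,::-1])
print([(np.round(d["uv"]),d["conf"],onz(W,d["uv"],.028)) for d in models.pinpoint("reel_mid",W)[:2]])
q=proj(W,[[.580,.042,.048]])[0];print("crop px of guess",(q-[150,40])*440/350)
E
```

```text
clock: 22.32
position: [0.5999, 0.0395, 0.1995]
orientation: [0.1, 0.995, 0.001, -0.001]
ft_force: [-0.3, -0.1, 0.0]
gripper_width: 0.0849
t 22.32 pos [0.5999 0.0395 0.1995] jawyaw 78.56 tilt 0.15 w 0.0849 F [-0.3 -0.1  0. ]
[(array([314., 153.]), 0.67, array([0.58131814, 0.0370182 , 0.028     ]))]
crop px of guess [212.08316526 143.3057584 ]
```

View pics/w5.png

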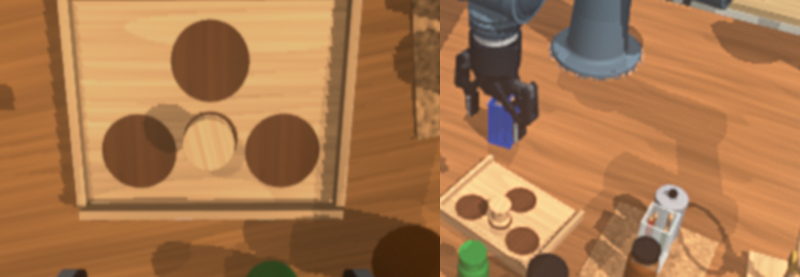

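The reel's top is at crop (210,143), so it lies at about (0.580, 0.0405). All three things stand on the mat in the right half of the picture. Fetching the reel.

Run:
```python
from h import *
rows((.580,.0405,.2,78.5),(.580,.0405,.013,78.5))
```

```text
(0.58, 0.0405, 0.2, 78.5) xyz [ 0.0248 -0.004  -0.0002] r [ 0.0004 -0.0005  0.0006]
(0.58, 0.0405, 0.013, 78.5) xyz [ 0.0245 -0.0043  0.2336] r [ 0.0004 -0.0005  0.0006]
```

```bash
python3 -m pendant '[{"x":0.0245,"y":-0.004,"z":0.06,"rx":0,"ry":0,"rz":0,"fingers":85},{"x":0.0245,"y":-0.004,"z":0.12,"rx":0,"ry":0,"rz":0,"fingers":85},{"x":0.0245,"y":-0.004,"z":0.17,"rx":0,"ry":0,"rz":0,"fingers":85},{"x":0.0245,"y":-0.004,"z":0.21,"rx":0,"ry":0,"rz":0,"fingers":85},{"x":0.0245,"y":-0.004,"z":0.232,"rx":0,"ry":0,"rz":0,"fingers":85},{"x":0.0245,"y":-0.004,"z":0.232,"rx":0,"ry":0,"rz":0,"fingers":85},{"x":0.0245,"y":-0.004,"z":0.232,"rx":0,"ry":0,"rz":0,"fingers":15},{"x":0.0245,"y":-0.004,"z":0.232,"rx":0,"ry":0,"rz":0,"fingers":15},{"x":0.0245,"y":-0.004,"z":0.232,"rx":0,"ry":0,"rz":0,"fingers":15},{"x":0.0245,"y":-0.004,"z":0.232,"rx":0,"ry":0,"rz":0,"fingers":15},{"x":0.0245,"y":-0.004,"z":0.232,"rx":0,"ry":0,"rz":0,"fingers":15},{"x":0.0245,"y":-0.004,"z":0.232,"rx":0,"ry":0,"rz":0,"fingers":15}]' 30
python3 - <<'E'
from h import *
st();rows((.580,.0405,.15,78.5),(.465,-.32,.15,85))
E
```

```text
clock: 23.98
position: [0.5811, 0.0407, 0.0159]
orientation: [0.099, 0.995, 0.001, 0.0]
ft_force: [-1.6, 0.6, 5.1]
gripper_width: 0.0373
t 23.98 pos [0.5811 0.0407 0.0159] jawyaw 78.61 tilt 0.1 w 0.0373 F [-1.6  0.6  5.1]
(0.58, 0.0405, 0.15, 78.5) xyz [ 0.0012 -0.0002 -0.1676] r [0.0005 0.0002 0.0006]
(0.465, -0.32, 0.15, 85) xyz [ 0.0531 -0.4703 -0.1684] r [ 0.0005  0.0002 -0.0355]
```

```bash
python3 -m pendant '[{"x":0.001,"y":0,"z":-0.06,"rx":0,"ry":0,"rz":0,"fingers":15},{"x":0.001,"y":0,"z":-0.12,"rx":0,"ry":0,"rz":0,"fingers":15},{"x":0.001,"y":0,"z":-0.168,"rx":0,"ry":0,"rz":0,"fingers":15},{"x":0.001,"y":0,"z":-0.168,"rx":0,"ry":0,"rz":0,"fingers":15}]' 30
python3 - <<'E'
from h import *
st()
for n,(u,v) in (("top",(420,248)),("scene",(262,158))):
    p=optics.capture(n);im=p["image"];sub=im[v-40:v+40,u-50:u+50]
    hsv=cv2.cvtColor(sub,cv2.COLOR_RGB2HSV);m=((hsv[...,1]<70)&(hsv[...,2]>60)).astype(np.uint8)
    nl,l,stt,cc=cv2.connectedComponentsWithStats(m);i=1+np.argmax(stt[1:,4])
    cs=max(cv2.findContours((l==i).astype(np.uint8),cv2.RETR_EXTERNAL,cv2.CHAIN_APPROX_NONE)[0],key=cv2.contourArea)
    P=np.array([onz(p,(q[0]+u-50,q[1]+v-40),.022)[:2] for q in cs[:,0]],np.float32)
    (c,r)=cv2.minEnclosingCircle(P);e=cv2.fitEllipse(P);print(n,stt[i],c,r,e)
    print([ (onz(p,d["uv"],0)[:2],d["conf"]) for d in models.pinpoint("dish",p)[:1]])
rows((.465,-.32,.15,85))
E
```

```text
clock: 24.48
position: [0.5829, 0.0403, 0.155]
orientation: [0.099, 0.995, 0.001, 0.005]
ft_force: [0.1, 0.4, -1.2]
gripper_width: 0.0373
t 24.48 pos [0.5829 0.0403 0.155 ] jawyaw 78.61 tilt 0.55 w 0.0373 F [ 0.1  0.4 -1.2]
top [  29   16   48   48 1826] (0.4649640619754791, -0.323040634393692) 0.0745580866932869 ((0.46519187092781067, -0.3231784999370575), (0.14477938413619995, 0.14536139369010925), 154.1913604736328)
[(array([ 0.46021322, -0.32100717]), 0.55)]
scene [ 28  25  42  28 915] (0.4670774042606354, -0.32171472907066345) 0.07700411230325699 ((0.4669950306415558, -0.32211026549339294), (0.1451372504234314, 0.14900526404380798), 132.681884765625)
[(array([ 0.46001832, -0.32509632]), 0.59)]
(0.465, -0.32, 0.15, 85) xyz [ 0.0505 -0.4702 -0.0025] r [ 0.0005 -0.0008 -0.0355]
```

```bash
python3 -m pendant '[{"x":0.006,"y":-0.065,"z":-0.002,"rx":0,"ry":0,"rz":0,"fingers":15},{"x":0.013,"y":-0.13,"z":-0.002,"rx":0,"ry":0,"rz":0,"fingers":15},{"x":0.02,"y":-0.2,"z":-0.002,"rx":0,"ry":0,"rz":0,"fingers":15},{"x":0.028,"y":-0.27,"z":-0.002,"rx":0,"ry":0,"rz":0,"fingers":15},{"x":0.035,"y":-0.34,"z":-0.002,"rx":0,"ry":0,"rz":0,"fingers":15},{"x":0.042,"y":-0.41,"z":-0.002,"rx":0,"ry":0,"rz":0,"fingers":15},{"x":0.049,"y":-0.473,"z":-0.002,"rx":0,"ry":-0.001,"rz":0,"fingers":15},{"x":0.049,"y":-0.473,"z":-0.002,"rx":0,"ry":-0.001,"rz":0,"fingers":15},{"x":0.049,"y":-0.473,"z":0.06,"rx":0,"ry":-0.001,"rz":0,"fingers":15},{"x":0.049,"y":-0.473,"z":0.11,"rx":0,"ry":-0.001,"rz":0,"fingers":15},{"x":0.049,"y":-0.473,"z":0.135,"rx":0,"ry":-0.001,"rz":0,"fingers":15},{"x":0.049,"y":-0.473,"z":0.135,"rx":0,"ry":-0.001,"rz":0,"fingers":15}]' 30
python3 - <<'E'
from h import *
st();rows((.466,-.3225,.0135,78.6))
E
```

```text
clock: 26.18
position: [0.4648, -0.3206, 0.0383]
orientation: [0.099, 0.995, 0.002, -0.001]
ft_force: [0.3, -0.2, -1.2]
gripper_width: 0.037
t 26.18 pos [ 0.4648 -0.3206  0.0383] jawyaw 78.65 tilt 0.27 w 0.037 F [ 0.3 -0.2 -1.2]
(0.466, -0.3225, 0.0135, 78.6) xyz [-0.0021 -0.0022  0.031 ] r [ 0.0012 -0.0009  0.0003]
```

```bash
python3 -m pendant '[{"x":-0.002,"y":-0.002,"z":0.015,"rx":0.001,"ry":-0.001,"rz":0,"fingers":15},{"x":-0.002,"y":-0.002,"z":0.025,"rx":0.001,"ry":-0.001,"rz":0,"fingers":15},{"x":-0.002,"y":-0.002,"z":0.031,"rx":0.001,"ry":-0.001,"rz":0,"fingers":15},{"x":-0.002,"y":-0.002,"z":0.031,"rx":0.001,"ry":-0.001,"rz":0,"fingers":15},{"x":-0.002,"y":-0.002,"z":0.031,"rx":0.001,"ry":-0.001,"rz":0,"fingers":15}]' 30
python3 - <<'E'
from h import *
st()
E
```

```text
clock: 26.8
position: [0.4662, -0.3227, 0.014]
orientation: [0.099, 0.995, -0.0, 0.001]
ft_force: [-0.0, 1.3, 2.2]
gripper_width: 0.0372
t 26.8 pos [ 0.4662 -0.3227  0.014 ] jawyaw 78.65 tilt 0.07 w 0.0372 F [-0.   1.3  2.2]
```

Contact at the expected height. Releasing, opening only to 60 mm inside the dish, then lifting.

```bash
python3 -m pendant '[{"x":0,"y":0,"z":0,"rx":0,"ry":0,"rz":0,"fingers":60},{"x":0,"y":0,"z":0,"rx":0,"ry":0,"rz":0,"fingers":60},{"x":0,"y":0,"z":0,"rx":0,"ry":0,"rz":0,"fingers":60},{"x":0,"y":0,"z":-0.04,"rx":0,"ry":0,"rz":0,"fingers":60},{"x":0,"y":0,"z":-0.1,"rx":0,"ry":0,"rz":0,"fingers":60},{"x":0,"y":0,"z":-0.16,"rx":0,"ry":0,"rz":0,"fingers":85},{"x":0,"y":0,"z":-0.23,"rx":0,"ry":0,"rz":0,"fingers":85},{"x":0,"y":0,"z":-0.23,"rx":0,"ry":0,"rz":0,"fingers":85}]' 40
python3 - <<'E'
from h import *
st();W=optics.capture("wrist");S=optics.capture("scene")
a=cv2.resize(W["image"],(480,300));b=cv2.resize(S["image"][70:270,200:520],(480,300),interpolation=2);cv2.imwrite("pics/w6.png",np.vstack([a,b])[:,:,::-1])
print("reel guess px in crop",proj(W,[[.466,-.3225,.046]])*.75)
for z,n in((.026,"reel_mid"),(.0,"dish")):print(n,[(d["conf"],np.round(onz(p,d["uv"],z)[:2],3)) for p in (W,S) for d in models.pinpoint(n,p)[:1]])
for n,z in(("canister_mid",.055),("cup_mid",.053),("jar_mid",.053)):print(n,[(d["conf"],np.round(onz(S,d["uv"],z)[:2],3)) for d in models.pinpoint(n,S)[:3]])
rows((.466,-.3225,.25,78.5),(.5898,.3107,.25,88.5),(.5898,.3107,.0522,88.5))
E
```

```text
clock: 27.8
position: [0.4684, -0.3251, 0.2041]
orientation: [0.099, 0.995, -0.004, 0.005]
ft_force: [-0.4, -0.5, 0.2]
gripper_width: 0.0847
t 27.8 pos [ 0.4684 -0.3251  0.2041] jawyaw 78.65 tilt 0.7 w 0.0847 F [-0.4 -0.5  0.2]
reel guess px in crop [[242.74371299 126.26193782]]
reel_mid [(0.61, array([ 0.465, -0.327])), (0.45, array([ 0.458, -0.331]))]
dish [(0.56, array([ 0.452, -0.331]))]
canister_mid [(0.85, array([0.439, 0.314]))]
cup_mid [(0.76, array([ 0.699, -0.195])), (0.74, array([0.519, 0.315])), (0.69, array([ 0.387, -0.055]))]
jar_mid [(0.87, array([0.723, 0.068])), (0.74, array([0.594, 0.315])), (0.64, array([0.711, 0.202]))]
(0.466, -0.3225, 0.25, 78.5) xyz [-0.0005 -0.0001 -0.0665] r [ 0.0004 -0.0002  0.0008]
(0.5898, 0.3107, 0.25, 88.5) xyz [ 0.0036  0.8064 -0.0655] r [ 0.0004 -0.0002 -0.0547]
(0.5898, 0.3107, 0.0522, 88.5) xyz [0.0035 0.8061 0.1817] r [ 0.0004 -0.0002 -0.0547]
```

View pics/w6.png

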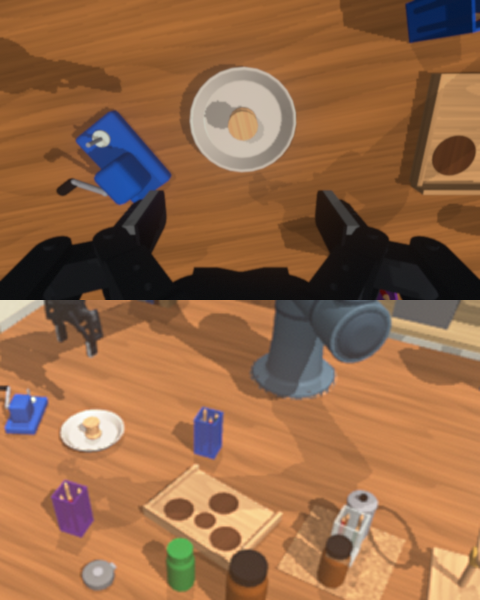

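Reel stands upright in the middle of the dish at (243,125), and the three others stand on the mat. Returning the jar first.

```bash
python3 -m pendant '[{"x":0.003,"y":0.8,"z":-0.03,"rx":0,"ry":0,"rz":-0.055,"fingers":85},{"x":0.003,"y":0.8,"z":-0.03,"rx":0,"ry":0,"rz":-0.055,"fingers":85},{"x":0.003,"y":0.8,"z":-0.03,"rx":0,"ry":0,"rz":-0.055,"fingers":85},{"x":0.003,"y":0.8,"z":-0.03,"rx":0,"ry":0,"rz":-0.055,"fingers":85},{"x":0.003,"y":0.8,"z":-0.03,"rx":0,"ry":0,"rz":-0.055,"fingers":85},{"x":0.003,"y":0.8,"z":-0.03,"rx":0,"ry":0,"rz":-0.055,"fingers":85},{"x":0.003,"y":0.8,"z":-0.03,"rx":0,"ry":0,"rz":-0.055,"fingers":85},{"x":0.003,"y":0.8,"z":-0.03,"rx":0,"ry":0,"rz":-0.055,"fingers":85},{"x":0.003,"y":0.8,"z":-0.03,"rx":0,"ry":0,"rz":-0.055,"fingers":85},{"x":0.003,"y":0.804,"z":-0.03,"rx":0,"ry":0,"rz":-0.055,"fingers":85},{"x":0.003,"y":0.806,"z":-0.03,"rx":0,"ry":0,"rz":-0.055,"fingers":85},{"x":0.003,"y":0.806,"z":-0.03,"rx":0,"ry":0,"rz":-0.055,"fingers":85}]' 40
python3 - <<'E'
from h import *
st();rows((.5898,.3107,.15,88.5),(.5898,.3107,.0522,88.5))
E
```

```text
clock: 29.75
position: [0.59, 0.311, 0.2208]
orientation: [0.012, 1.0, 0.0, -0.001]
ft_force: [-0.9, -0.7, 0.4]
gripper_width: 0.085
t 29.75 pos [0.59   0.311  0.2208] jawyaw 88.64 tilt 0.08 w 0.085 F [-0.9 -0.7  0.4]
(0.5898, 0.3107, 0.15, 88.5) xyz [ 0.0001 -0.0004  0.0885] r [ 0.0002 -0.0004  0.0008]
(0.5898, 0.3107, 0.0522, 88.5) xyz [-0.     -0.0004  0.2107] r [ 0.0002 -0.0004  0.0008]
```

```bash
python3 -m pendant '[{"x":0,"y":0,"z":0.06,"rx":0,"ry":0,"rz":0.001,"fingers":85},{"x":0,"y":0,"z":0.12,"rx":0,"ry":0,"rz":0.001,"fingers":85},{"x":0,"y":0,"z":0.17,"rx":0,"ry":0,"rz":0.001,"fingers":85},{"x":0,"y":0,"z":0.2,"rx":0,"ry":0,"rz":0.001,"fingers":85},{"x":0,"y":0,"z":0.211,"rx":0,"ry":0,"rz":0.001,"fingers":85},{"x":0,"y":0,"z":0.211,"rx":0,"ry":0,"rz":0.001,"fingers":85},{"x":0,"y":0,"z":0.211,"rx":0,"ry":0,"rz":0.001,"fingers":30},{"x":0,"y":0,"z":0.211,"rx":0,"ry":0,"rz":0.001,"fingers":30},{"x":0,"y":0,"z":0.211,"rx":0,"ry":0,"rz":0.001,"fingers":30},{"x":0,"y":0,"z":0.211,"rx":0,"ry":0,"rz":0.001,"fingers":30},{"x":0,"y":0,"z":0.211,"rx":0,"ry":0,"rz":0.001,"fingers":30},{"x":0,"y":0,"z":0.211,"rx":0,"ry":0,"rz":0.001,"fingers":30}]' 50
python3 - <<'E'
from h import *
st();rows((.5898,.3107,.2,88.5),(.603,.0988,.2,78.6),(.603,.0988,.095,78.6),(.603,.0988,.0565,78.6))
E
```

```text
clock: 31.25
position: [0.5909, 0.3112, 0.0537]
orientation: [0.013, 1.0, 0.0, 0.001]
ft_force: [-0.9, -1.2, 5.3]
gripper_width: 0.0449
t 31.25 pos [0.5909 0.3112 0.0537] jawyaw 88.47 tilt 0.08 w 0.0449 F [-0.9 -1.2  5.3]
(0.5898, 0.3107, 0.2, 88.5) xyz [ 0.0011 -0.0005 -0.1829] r [ 0.0003  0.0003 -0.0002]
(0.603, 0.0988, 0.2, 78.6) xyz [-0.0224 -0.2649 -0.1831] r [0.0003 0.0003 0.0548]
(0.603, 0.0988, 0.095, 78.6) xyz [-0.0223 -0.265  -0.0519] r [0.0003 0.0003 0.0548]
(0.603, 0.0988, 0.0565, 78.6) xyz [-0.0222 -0.265  -0.0037] r [0.0003 0.0003 0.0548]
```

```bash
python3 -m pendant '[{"x":0,"y":0,"z":-0.06,"rx":0,"ry":0,"rz":0,"fingers":30},{"x":0,"y":0,"z":-0.12,"rx":0,"ry":0,"rz":0,"fingers":30},{"x":0,"y":0,"z":-0.183,"rx":0,"ry":0,"rz":0,"fingers":30},{"x":0,"y":0,"z":-0.183,"rx":0,"ry":0,"rz":0,"fingers":30},{"x":-0.006,"y":-0.065,"z":-0.183,"rx":0,"ry":0,"rz":0.014,"fingers":30},{"x":-0.012,"y":-0.13,"z":-0.183,"rx":0,"ry":0,"rz":0.028,"fingers":30},{"x":-0.018,"y":-0.2,"z":-0.183,"rx":0,"ry":0,"rz":0.042,"fingers":30},{"x":-0.023,"y":-0.265,"z":-0.183,"rx":0,"ry":0,"rz":0.055,"fingers":30},{"x":-0.023,"y":-0.265,"z":-0.183,"rx":0,"ry":0,"rz":0.055,"fingers":30},{"x":-0.023,"y":-0.265,"z":-0.183,"rx":0,"ry":0,"rz":0.055,"fingers":30},{"x":-0.023,"y":-0.265,"z":-0.12,"rx":0,"ry":0,"rz":0.055,"fingers":30},{"x":-0.023,"y":-0.265,"z":-0.06,"rx":0,"ry":0,"rz":0.055,"fingers":30}]' 50
python3 - <<'E'
from h import *
st();rows((.604,.0988,.0575,78.6))
E
```

```text
clock: 32.75
position: [0.6033, 0.1005, 0.1001]
orientation: [0.098, 0.995, 0.001, 0.001]
ft_force: [0.7, 0.4, -1.4]
gripper_width: 0.0447
t 32.75 pos [0.6033 0.1005 0.1001] jawyaw 78.71 tilt 0.12 w 0.0447 F [ 0.7  0.4 -1.4]
(0.604, 0.0988, 0.0575, 78.6) xyz [-0.0012 -0.002   0.0533] r [0.0005 0.0004 0.0006]
```

```bash
python3 -m pendant '[{"x":-0.001,"y":-0.002,"z":0.03,"rx":0,"ry":0,"rz":0,"fingers":30},{"x":-0.001,"y":-0.002,"z":0.045,"rx":0,"ry":0,"rz":0,"fingers":30},{"x":-0.001,"y":-0.002,"z":0.053,"rx":0,"ry":0,"rz":0,"fingers":30},{"x":-0.001,"y":-0.002,"z":0.054,"rx":0,"ry":0,"rz":0,"fingers":30},{"x":-0.001,"y":-0.002,"z":0.054,"rx":0,"ry":0,"rz":0,"fingers":30}]' 50
python3 - <<'E'
from h import *
st()
E
```

```text
clock: 33.38
position: [0.6054, 0.0993, 0.0587]
orientation: [0.098, 0.995, 0.001, 0.003]
ft_force: [0.1, 0.9, 1.8]
gripper_width: 0.045
t 33.38 pos [0.6054 0.0993 0.0587] jawyaw 78.72 tilt 0.32 w 0.045 F [0.1 0.9 1.8]
```

```bash
python3 -m pendant '[{"x":0,"y":0,"z":0,"rx":0,"ry":0,"rz":0,"fingers":85},{"x":0,"y":0,"z":0,"rx":0,"ry":0,"rz":0,"fingers":85},{"x":0,"y":0,"z":0,"rx":0,"ry":0,"rz":0,"fingers":85},{"x":0,"y":0,"z":0,"rx":0,"ry":0,"rz":0,"fingers":85},{"x":0,"y":0,"z":-0.06,"rx":0,"ry":0,"rz":0,"fingers":85},{"x":0,"y":0,"z":-0.12,"rx":0,"ry":0,"rz":0,"fingers":85},{"x":0,"y":0,"z":-0.18,"rx":0,"ry":0,"rz":0,"fingers":85},{"x":0,"y":0,"z":-0.18,"rx":0,"ry":0,"rz":0,"fingers":85}]' 40
python3 - <<'E'
from h import *
st();rows((.5263,.312,.2,88.5),(.5263,.312,.0515,88.5))
E
```

```text
clock: 34.38
position: [0.6076, 0.099, 0.2083]
orientation: [0.098, 0.995, 0.001, 0.007]
ft_force: [0.1, -0.1, -0.1]
gripper_width: 0.085
t 34.38 pos [0.6076 0.099  0.2083] jawyaw 78.72 tilt 0.87 w 0.085 F [ 0.1 -0.1 -0.1]
(0.5263, 0.312, 0.2, 88.5) xyz [0.1518 0.2412 0.0093] r [ 0.001   0.0047 -0.0543]
(0.5263, 0.312, 0.0515, 88.5) xyz [0.1545 0.2403 0.1949] r [ 0.001   0.0047 -0.0543]
```

```bash
python3 -m pendant '[{"x":0.152,"y":0.241,"z":0.009,"rx":0.001,"ry":0.005,"rz":-0.054,"fingers":85},{"x":0.152,"y":0.241,"z":0.009,"rx":0.001,"ry":0.005,"rz":-0.054,"fingers":85},{"x":0.152,"y":0.241,"z":0.009,"rx":0.001,"ry":0.005,"rz":-0.054,"fingers":85},{"x":0.152,"y":0.241,"z":0.009,"rx":0.001,"ry":0.005,"rz":-0.054,"fingers":85},{"x":0.152,"y":0.241,"z":0.009,"rx":0.001,"ry":0.005,"rz":-0.054,"fingers":85},{"x":0.152,"y":0.241,"z":0.009,"rx":0.001,"ry":0.005,"rz":-0.054,"fingers":85},{"x":0.152,"y":0.241,"z":0.009,"rx":0.001,"ry":0.005,"rz":-0.054,"fingers":85}]' 40
python3 - <<'E'
from h import *
st();rows((.5263,.312,.052,88.5))
E
```

```text
clock: 35.25
position: [0.5266, 0.3107, 0.1998]
orientation: [0.014, 1.0, -0.0, -0.001]
ft_force: [-0.1, 0.7, 1.0]
gripper_width: 0.0849
t 35.25 pos [0.5266 0.3107 0.1998] jawyaw 88.34 tilt 0.08 w 0.0849 F [-0.1  0.7  1. ]
(0.5263, 0.312, 0.052, 88.5) xyz [1.000e-04 1.700e-03 1.847e-01] r [-0.0001 -0.0004 -0.0009]
```

```bash
python3 -m pendant '[{"x":0,"y":0.001,"z":0.05,"rx":0,"ry":0,"rz":-0.001,"fingers":85},{"x":0,"y":0.002,"z":0.1,"rx":0,"ry":0,"rz":-0.001,"fingers":85},{"x":0,"y":0.002,"z":0.15,"rx":0,"ry":0,"rz":-0.001,"fingers":85},{"x":0,"y":0.002,"z":0.185,"rx":0,"ry":0,"rz":-0.001,"fingers":85},{"x":0,"y":0.002,"z":0.185,"rx":0,"ry":0,"rz":-0.001,"fingers":85},{"x":0,"y":0.002,"z":0.185,"rx":0,"ry":0,"rz":-0.001,"fingers":85},{"x":0,"y":0.002,"z":0.185,"rx":0,"ry":0,"rz":-0.001,"fingers":30},{"x":0,"y":0.002,"z":0.185,"rx":0,"ry":0,"rz":-0.001,"fingers":30},{"x":0,"y":0.002,"z":0.185,"rx":0,"ry":0,"rz":-0.001,"fingers":30},{"x":0,"y":0.002,"z":0.185,"rx":0,"ry":0,"rz":-0.001,"fingers":30},{"x":0,"y":0.002,"z":0.185,"rx":0,"ry":0,"rz":-0.001,"fingers":30},{"x":0,"y":0.002,"z":0.185,"rx":0,"ry":0,"rz":-0.001,"fingers":30}]' 40
python3 - <<'E'
from h import *
st();s=manip.state();dx=s["position"][0]-.5263
rows((.5845+dx,-.0216,.2,78.6),(.5845+dx,-.0216,.1,78.6))
E
```

```text
clock: 36.75
position: [0.5275, 0.3124, 0.0533]
orientation: [0.013, 1.0, 0.0, 0.0]
ft_force: [-0.1, -1.3, 6.1]
gripper_width: 0.0494
t 36.75 pos [0.5275 0.3124 0.0533] jawyaw 88.53 tilt 0.05 w 0.0494 F [-0.1 -1.3  6.1]
(np.float64(0.5856706659023017), -0.0216, 0.2, 78.6) xyz [-0.0836 -0.4155 -0.1833] r [0.     0.0003 0.0552]
(np.float64(0.5856706659023017), -0.0216, 0.1, 78.6) xyz [-0.0835 -0.4155 -0.0583] r [0.     0.0003 0.0552]
```

```bash
python3 -m pendant '[{"x":0,"y":0,"z":-0.08,"rx":0,"ry":0,"rz":0,"fingers":30},{"x":0,"y":0,"z":-0.15,"rx":0,"ry":0,"rz":0,"fingers":30},{"x":0,"y":0,"z":-0.183,"rx":0,"ry":0,"rz":0,"fingers":30},{"x":-0.013,"y":-0.065,"z":-0.183,"rx":0,"ry":0,"rz":0.01,"fingers":30},{"x":-0.026,"y":-0.13,"z":-0.183,"rx":0,"ry":0,"rz":0.02,"fingers":30},{"x":-0.04,"y":-0.2,"z":-0.183,"rx":0,"ry":0,"rz":0.03,"fingers":30},{"x":-0.054,"y":-0.27,"z":-0.183,"rx":0,"ry":0,"rz":0.04,"fingers":30},{"x":-0.068,"y":-0.34,"z":-0.183,"rx":0,"ry":0,"rz":0.05,"fingers":30},{"x":-0.0835,"y":-0.4155,"z":-0.183,"rx":0,"ry":0,"rz":0.055,"fingers":30},{"x":-0.0835,"y":-0.4155,"z":-0.183,"rx":0,"ry":0,"rz":0.055,"fingers":30},{"x":-0.0835,"y":-0.4155,"z":-0.13,"rx":0,"ry":0,"rz":0.055,"fingers":30},{"x":-0.0835,"y":-0.4155,"z":-0.08,"rx":0,"ry":0,"rz":0.055,"fingers":30}]' 40
python3 - <<'E'
from h import *
st();rows((.5857,-.0218,.0575,78.6))
E
```

```text
clock: 38.25
position: [0.5854, -0.0207, 0.1163]
orientation: [0.099, 0.995, 0.0, 0.001]
ft_force: [-0.1, -0.3, -1.6]
gripper_width: 0.0491
t 38.25 pos [ 0.5854 -0.0207  0.1163] jawyaw 78.66 tilt 0.08 w 0.0491 F [-0.1 -0.3 -1.6]
(0.5857, -0.0218, 0.0575, 78.6) xyz [-0.0005 -0.0013  0.0735] r [0.0002 0.0004 0.0003]
```

```bash
python3 -m pendant '[{"x":0,"y":-0.001,"z":0.04,"rx":0,"ry":0,"rz":0,"fingers":30},{"x":0,"y":-0.001,"z":0.062,"rx":0,"ry":0,"rz":0,"fingers":30},{"x":0,"y":-0.001,"z":0.073,"rx":0,"ry":0,"rz":0,"fingers":30},{"x":0,"y":-0.001,"z":0.0745,"rx":0,"ry":0,"rz":0,"fingers":30},{"x":0,"y":-0.001,"z":0.0745,"rx":0,"ry":0,"rz":0,"fingers":30}]' 40
python3 - <<'E'
from h import *
st()
E
```

```text
clock: 38.88
position: [0.5867, -0.0214, 0.0582]
orientation: [0.099, 0.995, 0.0, 0.002]
ft_force: [0.7, -0.3, 1.5]
gripper_width: 0.0493
t 38.88 pos [ 0.5867 -0.0214  0.0582] jawyaw 78.67 tilt 0.24 w 0.0493 F [ 0.7 -0.3  1.5]
```

```bash
python3 -m pendant '[{"x":0,"y":0,"z":0,"rx":0,"ry":0,"rz":0,"fingers":85},{"x":0,"y":0,"z":0,"rx":0,"ry":0,"rz":0,"fingers":85},{"x":0,"y":0,"z":0,"rx":0,"ry":0,"rz":0,"fingers":85},{"x":0,"y":0,"z":0,"rx":0,"ry":0,"rz":0,"fingers":85},{"x":0,"y":0,"z":-0.06,"rx":0,"ry":0,"rz":0,"fingers":85},{"x":0,"y":0,"z":-0.12,"rx":0,"ry":0,"rz":0,"fingers":85},{"x":0,"y":0,"z":-0.18,"rx":0,"ry":0,"rz":0,"fingers":85},{"x":0,"y":0,"z":-0.18,"rx":0,"ry":0,"rz":0,"fingers":85}]' 40
python3 - <<'E'
from h import *
st();rows((.4636,.3133,.2,88.5))
E
```

```text
clock: 39.88
position: [0.589, -0.0221, 0.2076]
orientation: [0.099, 0.995, -0.0, 0.007]
ft_force: [-0.2, -0.8, 0.1]
gripper_width: 0.0846
t 39.88 pos [ 0.589  -0.0221  0.2076] jawyaw 78.67 tilt 0.8 w 0.0846 F [-0.2 -0.8  0.1]
(0.4636, 0.3133, 0.2, 88.5) xyz [0.2361 0.3803 0.0065] r [-0.0002  0.0045 -0.0546]
```

```bash
python3 -m pendant '[{"x":0.236,"y":0.38,"z":0.0065,"rx":0,"ry":0.0045,"rz":-0.0545,"fingers":85},{"x":0.236,"y":0.38,"z":0.0065,"rx":0,"ry":0.0045,"rz":-0.0545,"fingers":85},{"x":0.236,"y":0.38,"z":0.0065,"rx":0,"ry":0.0045,"rz":-0.0545,"fingers":85},{"x":0.236,"y":0.38,"z":0.0065,"rx":0,"ry":0.0045,"rz":-0.0545,"fingers":85},{"x":0.236,"y":0.38,"z":0.0065,"rx":0,"ry":0.0045,"rz":-0.0545,"fingers":85},{"x":0.236,"y":0.38,"z":0.0065,"rx":0,"ry":0.0045,"rz":-0.0545,"fingers":85},{"x":0.236,"y":0.38,"z":0.0065,"rx":0,"ry":0.0045,"rz":-0.0545,"fingers":85},{"x":0.236,"y":0.38,"z":0.0065,"rx":0,"ry":0.0045,"rz":-0.0545,"fingers":85},{"x":0.236,"y":0.38,"z":0.0065,"rx":0,"ry":0.0045,"rz":-0.0545,"fingers":85}]' 40
python3 - <<'E'
from h import *
st();rows((.4636,.3133,.0515,88.5))
E
```

```text
clock: 41.0
position: [0.464, 0.312, 0.1995]
orientation: [0.014, 1.0, -0.0, -0.0]
ft_force: [0.3, 0.0, -0.6]
gripper_width: 0.085
t 41.0 pos [0.464  0.312  0.1995] jawyaw 88.38 tilt 0.07 w 0.085 F [ 0.3  0.  -0.6]
(0.4636, 0.3133, 0.0515, 88.5) xyz [0.0004 0.0018 0.185 ] r [-0.0003 -0.0002 -0.0006]
```

```bash
python3 -m pendant '[{"x":0,"y":0.001,"z":0.05,"rx":0,"ry":0,"rz":-0.001,"fingers":85},{"x":0,"y":0.002,"z":0.1,"rx":0,"ry":0,"rz":-0.001,"fingers":85},{"x":0,"y":0.002,"z":0.15,"rx":0,"ry":0,"rz":-0.001,"fingers":85},{"x":0,"y":0.002,"z":0.185,"rx":0,"ry":0,"rz":-0.001,"fingers":85},{"x":0,"y":0.002,"z":0.185,"rx":0,"ry":0,"rz":-0.001,"fingers":85},{"x":0,"y":0.002,"z":0.185,"rx":0,"ry":0,"rz":-0.001,"fingers":85},{"x":0,"y":0.002,"z":0.185,"rx":0,"ry":0,"rz":-0.001,"fingers":30},{"x":0,"y":0.002,"z":0.185,"rx":0,"ry":0,"rz":-0.001,"fingers":30},{"x":0,"y":0.002,"z":0.185,"rx":0,"ry":0,"rz":-0.001,"fingers":30},{"x":0,"y":0.002,"z":0.185,"rx":0,"ry":0,"rz":-0.001,"fingers":30},{"x":0,"y":0.002,"z":0.185,"rx":0,"ry":0,"rz":-0.001,"fingers":30},{"x":0,"y":0.002,"z":0.185,"rx":0,"ry":0,"rz":-0.001,"fingers":30}]' 40
python3 - <<'E'
from h import *
st();s=manip.state();dx=s["position"][0]-.4636
rows((.5216+dx,.0531,.2,78.5),(.5216+dx,.0531,.1,78.5))
E
```

```text
clock: 42.5
position: [0.4651, 0.3137, 0.0533]
orientation: [0.012, 1.0, -0.0, 0.001]
ft_force: [-0.7, -2.8, 6.1]
gripper_width: 0.0531
t 42.5 pos [0.4651 0.3137 0.0533] jawyaw 88.57 tilt 0.1 w 0.0531 F [-0.7 -2.8  6.1]
(np.float64(0.5230962277695299), 0.0531, 0.2, 78.5) xyz [-0.0809 -0.3239 -0.1831] r [-0.0001  0.0005  0.056 ]
(np.float64(0.5230962277695299), 0.0531, 0.1, 78.5) xyz [-0.0807 -0.3238 -0.0581] r [-0.0001  0.0005  0.056 ]
```

```bash
python3 -m pendant '[{"x":0,"y":0,"z":-0.08,"rx":0,"ry":0,"rz":0,"fingers":30},{"x":0,"y":0,"z":-0.15,"rx":0,"ry":0,"rz":0,"fingers":30},{"x":0,"y":0,"z":-0.183,"rx":0,"ry":0,"rz":0,"fingers":30},{"x":-0.016,"y":-0.065,"z":-0.183,"rx":0,"ry":0,"rz":0.011,"fingers":30},{"x":-0.032,"y":-0.13,"z":-0.183,"rx":0,"ry":0,"rz":0.022,"fingers":30},{"x":-0.048,"y":-0.195,"z":-0.183,"rx":0,"ry":0,"rz":0.033,"fingers":30},{"x":-0.065,"y":-0.26,"z":-0.183,"rx":0,"ry":0,"rz":0.045,"fingers":30},{"x":-0.081,"y":-0.324,"z":-0.183,"rx":0,"ry":0,"rz":0.056,"fingers":30},{"x":-0.081,"y":-0.324,"z":-0.183,"rx":0,"ry":0,"rz":0.056,"fingers":30},{"x":-0.081,"y":-0.324,"z":-0.183,"rx":0,"ry":0,"rz":0.056,"fingers":30},{"x":-0.081,"y":-0.324,"z":-0.13,"rx":0,"ry":0,"rz":0.056,"fingers":30},{"x":-0.081,"y":-0.324,"z":-0.08,"rx":0,"ry":0,"rz":0.056,"fingers":30}]' 40
python3 - <<'E'
from h import *
st();rows((.5225,.0531,.0575,78.5))
E
```

```text
clock: 44.0
position: [0.5231, 0.0546, 0.1167]
orientation: [0.099, 0.995, -0.0, 0.001]
ft_force: [0.1, 0.1, -3.0]
gripper_width: 0.0529
t 44.0 pos [0.5231 0.0546 0.1167] jawyaw 78.64 tilt 0.15 w 0.0529 F [ 0.1  0.1 -3. ]
(0.5225, 0.0531, 0.0575, 78.5) xyz [ 0.0005 -0.002   0.074 ] r [0.0001 0.0008 0.0008]
```

```bash
python3 -m pendant '[{"x":0.001,"y":-0.002,"z":0.04,"rx":0,"ry":0.001,"rz":0,"fingers":30},{"x":0.001,"y":-0.002,"z":0.062,"rx":0,"ry":0.001,"rz":0,"fingers":30},{"x":0.001,"y":-0.002,"z":0.073,"rx":0,"ry":0.001,"rz":0,"fingers":30},{"x":0.001,"y":-0.002,"z":0.075,"rx":0,"ry":0.001,"rz":0,"fingers":30},{"x":0.001,"y":-0.002,"z":0.075,"rx":0,"ry":0.001,"rz":0,"fingers":30}]' 40
python3 - <<'E'
from h import *
st()
E
```

```text
clock: 44.62
position: [0.524, 0.0533, 0.0584]
orientation: [0.099, 0.995, 0.0, 0.002]
ft_force: [1.1, 1.0, 1.2]
gripper_width: 0.0536
t 44.62 pos [0.524  0.0533 0.0584] jawyaw 78.64 tilt 0.21 w 0.0536 F [1.1 1.  1.2]
```

```bash
python3 -m pendant '[{"x":0,"y":0,"z":0,"rx":0,"ry":0,"rz":0,"fingers":85},{"x":0,"y":0,"z":0,"rx":0,"ry":0,"rz":0,"fingers":85},{"x":0,"y":0,"z":0,"rx":0,"ry":0,"rz":0,"fingers":85},{"x":0,"y":0,"z":0,"rx":0,"ry":0,"rz":0,"fingers":85},{"x":0,"y":0,"z":-0.06,"rx":0,"ry":0,"rz":0,"fingers":85},{"x":0,"y":0,"z":-0.12,"rx":0,"ry":0,"rz":0,"fingers":85},{"x":0,"y":0,"z":-0.2,"rx":0,"ry":0,"rz":0,"fingers":85},{"x":0,"y":0,"z":-0.27,"rx":0,"ry":0,"rz":0,"fingers":85},{"x":-0.136,"y":-0.004,"z":-0.3,"rx":0,"ry":0.001,"rz":0,"fingers":85},{"x":-0.136,"y":-0.004,"z":-0.3,"rx":0,"ry":0.001,"rz":0,"fingers":85},{"x":-0.136,"y":-0.004,"z":-0.3,"rx":0,"ry":0.001,"rz":0,"fingers":85},{"x":-0.136,"y":-0.004,"z":-0.3,"rx":0,"ry":0.001,"rz":0,"fingers":85}]' 40
python3 - <<'E'
from h import *
import pickle
st();W=optics.capture("wrist");save(W,"w7.png",None,1.25);pickle.dump(W,open("w7.pkl","wb"))
print(proj(W,[[.5212,.0529,.112],[.584,-.0205,.108],[.6022,.0978,.108]])*1.25)
S=optics.capture("scene");T=optics.capture("top")
for z,n in((.06,"canister_mid"),(.058,"cup_mid"),(.058,"jar_mid"),(.026,"reel_mid"),(0,"winder"),(0,"hoop_stand"),(0,"tape")):print(n,[(k,round(d["conf"],2),np.round(onz(p,d["uv"],z)[:2],3)) for k,p in (("W",W),("S",S),("T",T)) for d in models.pinpoint(n,p)[:3]])
E
```

```text
clock: 46.12
position: [0.6286, 0.0288, 0.2981]
orientation: [0.099, 0.995, 0.001, -0.001]
ft_force: [-0.4, 0.1, -0.6]
gripper_width: 0.0849
t 46.12 pos [0.6286 0.0288 0.2981] jawyaw 78.64 tilt 0.1 w 0.0849 F [-0.4  0.1 -0.6]
[[403.86185713  70.33117315]
 [332.37065567 168.36881741]
 [475.34781938 161.99432458]]
canister_mid [('S', 0.95, array([0.511, 0.058]))]
cup_mid [('W', 0.94, array([ 0.59 , -0.023])), ('W', 0.79, array([ 0.71 , -0.182])), ('S', 0.85, array([ 0.712, -0.188])), ('S', 0.68, array([ 0.379, -0.046])), ('S', 0.55, array([ 0.589, -0.018])), ('T', 0.69, array([ 0.592, -0.03 ])), ('T', 0.66, array([ 0.713, -0.185])), ('T', 0.56, array([ 0.371, -0.066]))]
jar_mid [('W', 0.98, array([0.602, 0.097])), ('W', 0.92, array([0.731, 0.201])), ('W', 0.65, array([0.729, 0.068])), ('S', 0.91, array([0.71 , 0.199])), ('S', 0.76, array([0.606, 0.093])), ('S', 0.58, array([0.739, 0.068])), ('T', 0.96, array([0.738, 0.199])), ('T', 0.56, array([0.724, 0.069]))]
reel_mid [('W', 0.71, array([0.529, 0.297])), ('W', 0.67, array([ 0.469, -0.331])), ('S', 0.64, array([ 0.463, -0.324])), ('T', 0.57, array([ 0.466, -0.326]))]
winder [('S', 0.61, array([ 0.489, -0.508])), ('T', 0.93, array([ 0.485, -0.503]))]
hoop_stand [('S', 0.97, array([0.495, 0.525])), ('T', 0.88, array([0.505, 0.523])), ('T', 0.52, array([0.527, 0.311])), ('T', 0.25, array([ 0.468, -0.33 ]))]
tape [('W', 0.94, array([ 0.8  , -0.072])), ('T', 0.68, array([ 0.8  , -0.084]))]
```

View pics/w7.png

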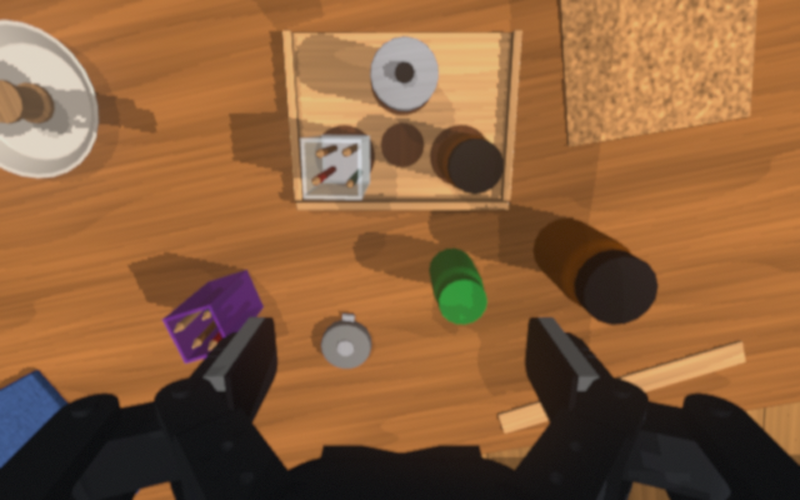

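Predicted start spots against what the picture shows: knob (404,70) and (404,72), cup rim (332,168) and about (334,167), jar cap (475,162) and about (474,164). All three agree within about 2 mm. The reel is in the dish and the arm is clear, so I hand in.

```bash
python3 -c "
from plant import manip
print(manip.hand_in())"
```

```text
the job is handed in; nothing more can be done
None
```

I moved the canister, cup and jar to the cork mat, put the reel in the middle of the dish, returned the three to their spots in the caddy, and handed in at about 46 s of the 115 s. `hand_in()` reports no verdict.

- **Last wrist picture:** the canister, cup and jar stand upright within about 2 mm of where I measured them at the start. The arm is open and clear at z ≈ 0.30 m.
- **Reel:** it stands upright in the dish. I released it within about 1 mm of my fitted dish centre. The networks' readings of it are 2 to 10 mm off that centre, inside the 18 mm allowed.
- **Things to leave alone:** the winder, hoop stand and tape read within about 20 mm of their first readings. The hoop stand and tape differ by up to 15 to 18 mm between cameras, which I put down to network scatter. The arm stayed well away from all three.

What failed or disagreed along the way:
- My first move command was refused because each row needs all seven keys; nothing moved.
- The jar gripped at 45 mm instead of 52 mm, because the pads held its cap. A test lift showed it hung upright and secure.
- The cup's place, measured from the wrist camera before I gripped it, differed from my first estimate by about 2.5 mm. I used the closer measurement.

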